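# Set up the jeweller's die bed and lock it

### The job

Set up the die bed for forming. Mount every loose die plate on its own stud of the bed: press the large end of the keyhole over the stud's head until the plate lies flat, then draw the plate towards the robot until the stud is at the end of the narrow slot, with the plate square to the bed and its grip tab on the robot's side. When all the plates are on, turn the nut at the bottom of the clamp housing's deep bore clockwise with the long T-handled socket key until it comes up against its stop, and stand the key back upright, fully down in its wooden holder; leave the other things on the bench alone, and see that all plates are still locked when you finish.

Things in the scene. Friction and masses are not known exactly. Their poses are not given: they have to be found in the camera images.
- bed: Fixed dark steel slab, 160 (its x) x 260 (its y) x 20 mm high, on the bench ahead of the robot with three headed studs in a row along its y. Origin: centre of its underside; x points away from the robot, give or take a small yaw. Plates are drawn along its -x to lock. Each plate needs its own stud, any order; with fewer plates some studs stay empty.
- stud0 (a point): Stud 0: point on the stud's axis at the bed's top face, 20 mm above the bench; at bed x = 30, y = -84 mm. Shank 10 mm in diameter and 8.5 mm tall, then a flat head 20 mm in diameter and 5 mm thick: its top is 13.5 mm above the bed.
- stud1 (a point): Stud 1: point on the stud's axis at the bed's top face, 20 mm above the bench; at bed x = 30, y = 0 mm. Shank 10 mm in diameter and 8.5 mm tall, then a flat head 20 mm in diameter and 5 mm thick: its top is 13.5 mm above the bed.
- stud2 (a point): Stud 2: point on the stud's axis at the bed's top face, 20 mm above the bench; at bed x = 30, y = 84 mm. Shank 10 mm in diameter and 8.5 mm tall, then a flat head 20 mm in diameter and 5 mm thick: its top is 13.5 mm above the bed.
- tab0 (a point): Loose flat steel die plate, 130 long (x) x 66 wide (y) x 6 mm thick, 0.3 kg, flat on the bench. Plate 0, may be absent. This point lies in its upright grip tab, 32 long (x) x 12 thick (y) x 45 mm tall, whose middle is at x = -32 mm from the plate's centre; the point is 34 mm above the plate's underside, 17 mm below the tab's top. Axes: the plate's; x points from the tab to the keyhole.
- lock0 (a point): Where the stud's axis lies when plate 0 is locked: in the narrow slot of its keyhole, at the underside, 68 mm from the tab's centre along plate x. The slot, 13 mm wide, ends 5.5 mm beyond this point; back towards the tab, 28 mm before this point, is the centre of the keyhole's large eight-sided end, 26 mm across. Axes: the plate's.
- tab1 (a point): Loose flat steel die plate, 130 long (x) x 66 wide (y) x 6 mm thick, 0.3 kg, flat on the bench. Plate 1, may be absent. This point lies in its upright grip tab, 32 long (x) x 12 thick (y) x 45 mm tall, whose middle is at x = -32 mm from the plate's centre; the point is 34 mm above the plate's underside, 17 mm below the tab's top. Axes: the plate's; x points from the tab to the keyhole.
- lock1 (a point): Where the stud's axis lies when plate 1 is locked: in the narrow slot of its keyhole, at the underside, 68 mm from the tab's centre along plate x. The slot, 13 mm wide, ends 5.5 mm beyond this point; back towards the tab, 28 mm before this point, is the centre of the keyhole's large eight-sided end, 26 mm across. Axes: the plate's.
- tab2 (a point): Loose flat steel die plate, 130 long (x) x 66 wide (y) x 6 mm thick, 0.3 kg, flat on the bench. Plate 2, may be absent. This point lies in its upright grip tab, 32 long (x) x 12 thick (y) x 45 mm tall, whose middle is at x = -32 mm from the plate's centre; the point is 34 mm above the plate's underside, 17 mm below the tab's top. Axes: the plate's; x points from the tab to the keyhole.
- lock2 (a point): Where the stud's axis lies when plate 2 is locked: in the narrow slot of its keyhole, at the underside, 68 mm from the tab's centre along plate x. The slot, 13 mm wide, ends 5.5 mm beyond this point; back towards the tab, 28 mm before this point, is the centre of the keyhole's large eight-sided end, 26 mm across. Axes: the plate's.
- housing: Fixed grey round clamp housing, 76 mm in diameter, 90 mm tall, with a foot flange 104 mm wide, to the left or right of the robot. Open bore 48 mm in diameter, 75 mm deep from the top, with the nut on its axis at the bottom. Origin: on the bore's axis at bench height; its yaw is any.
- nut_seat (a point): Floor of the bore, on its axis, 15 mm above the bench: the underside of the brass hexagon nut, 24 mm across flats, 16 mm tall. Axes: the housing's.
- nut (a joint): Turn of the nut in rad: grows clockwise seen from above, from 0 (loose) to a hard stop at 5.0 (tight, about three quarters of a turn); stays where it is left; takes about 0.2 N m. At 0 the middle of a flat faces along the housing's +x; at q, that flat's direction is the housing's yaw minus q (repeats every 60 degrees).
- key_bar (a point): Centre of the T-handle of the loose steel socket key (0.35 kg, 176 mm tall, standing upright in the holder): a flat bar 80 long (key x) x 14 thick (y) x 26 mm tall, 163 mm above the key's foot. Below it a shaft 12 mm in diameter to 36 mm above the foot, then the socket. Axes: the key's, z up.
- key_foot (a point): Foot of the socket key on its axis: mouth of the socket. Socket is six-sided outside, 39 mm over the corners, with a six-sided cavity 26.6 mm across flats, 18 mm deep; a middle of a cavity flat faces along key x (the bar's length). Seated on the nut, the foot rests on the bore's floor; about 0.24 rad of play either way.
- holder_floor (a point): Floor inside the fixed round dark wood key holder (72 mm in diameter, 50 mm tall, on the other side of the bench from the housing), on its axis, 8 mm above the bench: the key's foot stands here. The opening is about 46 mm wide.
- disc: Bystander, leave alone: black steel bench disc, 110 mm wide, 18 mm tall, with small rings on it.
- pliers: Bystander, leave alone: pliers.
- file: Bystander, leave alone: file with wooden handle.
Mind the look-alikes: they are no part of the job. Leave any red look-alike of the part that bears tab1 alone. Leave any purple look-alike of the part that bears tab0 alone.

How it is judged:
By the outcome, as a careful person would: the job done as asked, in the order asked, and still so for the second after the job is handed in, with the robot touching nothing.
Of plate0, plate1, plate2 only 2 to 3 are there at a start; the rules pass over those that are not, and their reading is None.
At some moment in a run one of plate0, plate1, plate2 may be knocked a few centimetres aside while the robot is not near it.
It also fails if it takes over 210 s, if anything falls off the work surface, if the arm or the gripper's body presses on something with over 40 N, if the wrist force passes 120 N, or if a joint passes its speed limit or range.

### The arm

A 6-joint arm with a two-finger parallel gripper is mounted at the origin on the work surface. World frame = base frame: x ahead of the robot, y to its left, z up, the work surface at z = 0. Lengths are in m, angles in degrees, forces in N, time in s.
With the tool pointing down it reaches from about 0.375 to 0.9 m from the base axis. Payload 3.1 kg.
Tool frame: the origin (TCP) lies between the finger pads; the fingertips stand bot.tip_extent ahead of it and the grasp point (between the pads) lies 2 mm behind it (bot.tip_extent is the distance from the TCP to the fingertips, in m); z points along the fingers, y is the direction in which the jaws open and shut (so a half turn about z gives the same grasp; the last joint's range is limited). The gripper opens to 87 mm and grips with 3 to 60 N. Pads are 19 mm wide; open, the fingers measure 117 mm over their backs; the gripper's body (75 mm by 190 mm) begins 51 mm behind the grasp point.
Start: joints at [58.413, 30.224, 82.088, -0, 67.689, -10.227], TCP at [0.228, 0.582, 0.24] pointing down, gripper open.
Joint ranges: [-176.69, 176.69], [-43.24, 126.21], [12.49, 139.97], [-82, 262], [0, 151.66], [-163.58, 163.58]. Speed limits (degrees/s): [159.86, 159.86, 180, 180, 180, 180].

### API

Orientations are given as a 3x3 rotation matrix whose columns are the frame's x, y, z axes.
In Python, from rig import bot, imaging, recognise, masks_of, mark_of gives the robot as it stands.
- The arm moves only by the tool send_rows, never from a script. Its argument "plan" is a list that holds one entry, the list of rows, each a list of 5 numbers: the shift along the world's x, y, z normalised to -1 to 1, where 1 is 0.03 m, then the turn about the world's z normalised to -1 to 1, where 1 is 0.1 rad, then the closure, from -1 (fully open) to 1 (shut). A call has 1 to 20 rows; each row shifts and turns the commanded pose from where the row before left it; what a row does not reach is not made up. A row lasts 1/10 s, in which the tool goes at most 50 mm and 8.59 degrees, less where a joint would pass 70% of its speed; a pose out of reach is approached as far as the arm can. A call with a number of a shift or a turn outside -1 to 1 is refused whole. A call with a gripper value outside its range is refused whole. The fingers move at their own pace and stop on an object; the grip force is fixed at half the most. Time passes only in rows, so rows that do not move let the fingers close. It gives the time, the measured TCP pose, the force and the opening at its end, in the units of the state.
- bot.read_state(): the state, without advancing time (a new reading comes with each control period).
- imaging.capture(name): name is "scene" or "top"; returns a dict with "img" (420x560x3 uint8, blue, green, red), "mtx" (3x3 intrinsics, pixels), "distortion" ([k1, k2, p1, p2, k3] as OpenCV has them; the pictures are not rectified), "pose" (4x4, takes a point from camera to world coordinates). Camera axes: x right, y down, z forward; pixel columns grow to the right and rows downward; lengths in m; the calibration is good to about 2 mm. A picture is of the moment at which its call begins. There is no depth.
- bot.hand_in(): hands the job in, once; it reports no verdict.
Trained networks look in the newest picture that a camera, given by its name, has taken for a name from the list of things; names that differ only in an ending like _2 or _b are one class to them, and where a whole thing is asked for, a point or a joint stands for the part that bears it (a point fixed in the world has none). Each returns a list of dicts, best first, with "conf" (0 to 1); they miss things now and then, are a little off and sometimes report something else, mostly with a low value. They report only what shows in the picture. A call takes as long as a camera call. They do not tell look-alikes from the thing itself.
- recognise(camera, target): "at" ([x, y, z] in m, in world coordinates, good to about 4 mm: the middle of the surface that is visible of it).
- masks_of(camera, target): "region" (420x560 bool, what is visible of it).
- mark_of(camera, target): "at" ([x, y, z] in m, in world coordinates, good to about 4 mm: a listed point, or the origin of a listed thing).
The state is a dict: "time_s": time; "joint_positions": joint angles; "qvel": joint speeds; "tau": joint torques, N m; "position": TCP position; "tcp_rot": TCP orientation; "force": force on the tool from outside, world axes, zero at the start; "moment": the same for the moment, N m; "opening": opening from 0.0 (shut) to 1.0 (fully open).
Only numpy, scipy, OpenCV 4.12 (cv2) and the standard library are available. Lean on these libraries where they do the work, as an engineer would, in place of code of your own. Each camera call takes 0.05 s, during which the arm holds its last target.

## Working session

There is one attempt and no reset: what is moved stays moved. The work goes in short steps, Python scripts to look and compute and a tool call to move; the robot and the scene stay as the last step left them, time stands still between calls to the robot, and variables do not carry over. Pictures are saved under pics/ and viewed, and the job is handed in when it is done.

Besides the shell and the picture viewer there is one more tool, called after "Call:" as name(argument=value, ...), one argument or row to a line, values as JSON. send_rows: Moves the arm, as the interface text tells. Its arguments: {"type":"object","properties":{"plan":{"type":"array"}},"required":["plan"]}

```bash
ls; mkdir -p pics; cat > h.py <<'E'
import numpy as np, cv2
from rig import bot, imaging, recognise, masks_of, mark_of
def cap(n,fn=None):
    c=imaging.capture(n)
    if fn: cv2.imwrite('pics/'+fn,c['img'])
    return c
def proj(c,P):
    T=np.linalg.inv(c['pose']); rv,_=cv2.Rodrigues(T[:3,:3])
    return cv2.projectPoints(np.array(P,float).reshape(-1,1,3),rv,T[:3,3],c['mtx'],np.array(c['distortion'],float))[0].reshape(-1,2)
def unproj(c,uv,z):
    p=cv2.undistortPoints(np.array(uv,float).reshape(-1,1,2),c['mtx'],np.array(c['distortion'],float)).reshape(-1,2)
    d=np.c_[p,np.ones(len(p))]@c['pose'][:3,:3].T; o=c['pose'][:3,3]
    return o+d*((z-o[2])/d[:,2])[:,None]
E
python3 - <<'E'
from h import *
s=bot.read_state(); print(s['time_s'],s['position'],bot.tip_extent,s['tcp_rot'],s['opening'])
for n in('scene','top'):
    c=cap(n,n+'0.png'); print(n,c['pose'].round(3).tolist(),c['mtx'].round(1).tolist())
    for t in ['bed','stud0','stud1','stud2','tab0','tab1','tab2','lock0','lock1','lock2','housing','nut_seat','key_bar','key_foot','holder_floor','disc']:
        print(t,[(np.round(r['at'],3).tolist(),round(r['conf'],2)) for r in mark_of(n,t)][:4])
print(bot.read_state()['time_s'])
E
```

```text
pics
0.0 [0.22726113 0.58148394 0.23856574] 0.017 [[-9.31301291e-01  3.64248114e-01 -1.10278341e-03]
 [ 3.64249603e-01  9.31299574e-01 -1.82468510e-03]
 [ 3.62383617e-04 -2.10102001e-03 -9.99997727e-01]] 1.0021824508048247
scene [[-0.13, 0.811, -0.571, 1.198], [0.992, 0.108, -0.072, 0.09], [0.003, -0.575, -0.818, 1.227], [0.0, 0.0, 0.0, 1.0]] [[545.8, 0.0, 279.2], [0.0, 545.8, 210.9], [0.0, 0.0, 1.0]]
bed [([0.639, -0.011, -0.0], 0.79)]
stud0 [([0.662, 0.078, 0.017], 0.87), ([0.668, -0.009, 0.022], 0.82), ([0.676, -0.095, 0.014], 0.8)]
stud1 [([0.662, 0.078, 0.017], 0.87), ([0.668, -0.009, 0.022], 0.82), ([0.676, -0.095, 0.014], 0.8)]
stud2 [([0.662, 0.078, 0.017], 0.87), ([0.668, -0.009, 0.022], 0.82), ([0.676, -0.095, 0.014], 0.8)]
tab0 [([0.254, 0.321, 0.036], 0.86), ([0.342, -0.353, 0.033], 0.83), ([0.41, 0.076, 0.031], 0.81), ([0.409, -0.063, 0.035], 0.57)]
tab1 [([0.254, 0.321, 0.036], 0.86), ([0.342, -0.353, 0.033], 0.83), ([0.41, 0.076, 0.031], 0.81), ([0.409, -0.063, 0.035], 0.57)]
tab2 [([0.254, 0.321, 0.036], 0.86), ([0.342, -0.353, 0.033], 0.83), ([0.41, 0.076, 0.031], 0.
[... 1835 characters left out ...]
0.71)]
lock0 [([0.203, 0.278, 0.004], 0.95), ([0.28, -0.314, -0.001], 0.8), ([0.586, 0.209, 0.0], 0.67), ([0.471, -0.092, 0.0], 0.56)]
lock1 [([0.203, 0.278, 0.004], 0.95), ([0.28, -0.314, -0.001], 0.8), ([0.586, 0.209, 0.0], 0.67), ([0.471, -0.092, 0.0], 0.56)]
lock2 [([0.203, 0.278, 0.004], 0.95), ([0.28, -0.314, -0.001], 0.8), ([0.586, 0.209, 0.0], 0.67), ([0.471, -0.092, 0.0], 0.56)]
housing [([0.469, -0.286, 0.0], 0.75)]
nut_seat [([0.471, -0.293, 0.013], 0.58)]
key_bar [([0.45, 0.344, 0.172], 0.74)]
key_foot [([0.453, 0.351, 0.011], 0.78)]
holder_floor [([0.454, 0.35, 0.01], 0.64), ([0.476, 0.101, -0.002], 0.18)]
disc [([0.632, -0.275, -0.001], 0.88), ([0.396, 0.204, 0.001], 0.49)]
1.7
```

View pics/scene0.png

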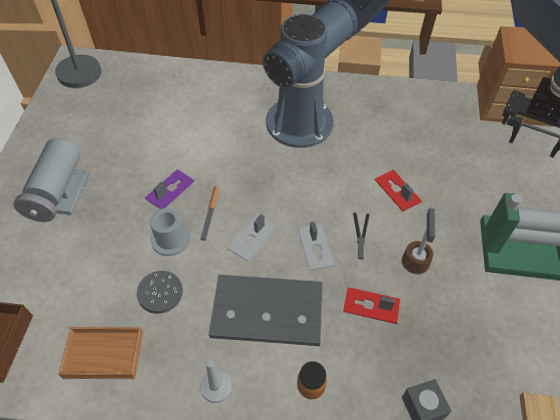

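View pics/top0.png

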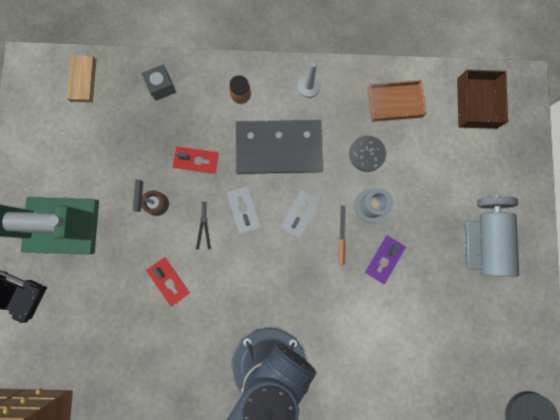

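```bash
python3 - <<'E'
import cv2,numpy as np
s=cv2.imread('pics/scene0.png');t=cv2.imread('pics/top0.png')
def z(im,x,y,w,h): return cv2.resize(im[y:y+h,x:x+w],(390,290),interpolation=cv2.INTER_CUBIC)
a=np.vstack([np.hstack([z(s,360,160,100,75),z(s,330,270,100,75)]),np.hstack([z(t,130,250,80,60),z(t,160,140,80,60)])])
cv2.imwrite('pics/z1.png',a)
a=np.vstack([np.hstack([z(s,220,200,120,90),z(s,200,265,140,90)]),np.hstack([z(s,130,160,100,75),z(s,380,200,80,75)])])
cv2.imwrite('pics/z2.png',a)
E
```

```text
(no output)
```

View pics/z1.png

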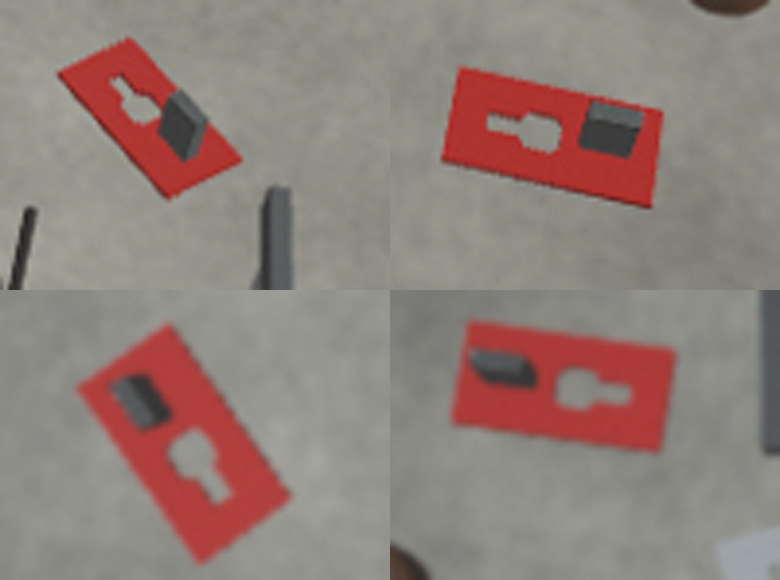

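View pics/z2.png

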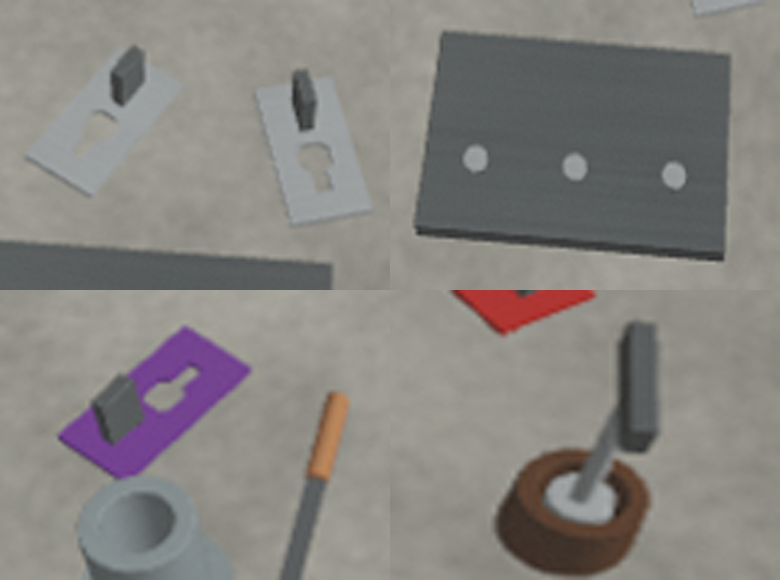

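```bash
cat >> h.py <<'E'
from scipy.optimize import minimize
def hull(c,P,S,off):
    p=(proj(c,P)-off)*S
    return cv2.convexHull(np.round(p*16).astype(np.int32))
def box(x0,x1,y0,y1,z0,z1): return np.array([[x,y,z] for x in(x0,x1) for y in(y0,y1) for z in(z0,z1)],float)
def Tf(P,x,y,yaw,z=0):
    c,s=np.cos(yaw),np.sin(yaw); P=np.array(P,float)
    return np.c_[x+c*P[:,0]-s*P[:,1], y+s*P[:,0]+c*P[:,1], P[:,2]+z]
def oct26():
    a=np.deg2rad(22.5+45*np.arange(8)); r=.013/np.cos(np.pi/8); return np.c_[r*np.cos(a)+.008,r*np.sin(a)]
def render_plate(c,x,y,yaw,z,S,off,shape):
    m=np.zeros(shape,np.uint8)
    def fill(P,v): cv2.fillConvexPoly(m,hull(c,Tf(P,x,y,yaw,z),S,off),v,lineType=cv2.LINE_8,shift=4)
    fill(box(-.065,.065,-.033,.033,0,.006),1)
    h=np.zeros(shape,np.uint8); k=[]
    for zz in(.006,0):
        h=np.zeros(shape,np.uint8)
        o=oct26()
        cv2.fillConvexPoly(h,hull(c,Tf(np.c_[o,np.full(8,zz)],x,y,yaw,z),S,off),1,shift=4)
        cv2.fillConvexPoly(h,hull(c,Tf([[.008,-.0065,zz],[.008,.0065,zz],[.0415,.0065,zz],[.0415,-.0065,zz]],x,y,yaw,z),S,off),1,shift=4)
        k.append(h)
    m[(k[0]&k[1])>0]=0
    fill(box(-.048,-.016,-.006,.006,.006,.051),1)
    return m
def fit_plate(views,x,y,yaw,z=0.,verb=False):
    S=4; dat=[]
    for c,mask in views:
        v,u=np.where(mask); o=np.array([u.min()-8,v.min()-8]); w,h=u.max()-u.min()+17,v.max()-v.min()+17
        sub=mask[max(o[1],0):o[1]+h,max(o[0],0):o[0]+w].astype(np.uint8); o=np.maximum(o,0)
        big=np.kron(sub,np.ones((S,S),np.uint8)); dat.append((c,big,o-0.5))
    def f(p):
        r=0
        for c,b,o in dat:
            m=render_plate(c,p[0],p[1],p[2],z,S,o,b.shape); r+=1-(m&b).sum()/max((m|b).sum(),1)
        return r/len(dat)
    best=None
    for dy in (0,.15,-.15):
        q=minimize(f,[x,y,yaw+dy],method='Nelder-Mead',options=dict(initial_simplex=[[x,y,yaw+dy],[x+.008,y,yaw+dy],[x,y+.008,yaw+dy],[x,y,yaw+dy+.1]],xatol=1e-4,fatol=1e-5))
        if best is None or q.fun<best.fun: best=q
    return best.x,best.fun
E
python3 - <<'E'
from h import *
V={}
for n in('top','scene'):
    c=cap(n); V[n]=(c,[(r['conf'],r['region']) for r in masks_of(n,'tab0')])
    o=c['img'].copy()
    for cf,m in V[n][1]:
        v,u=np.where(m); print(n,round(cf,2),m.sum(),u.mean().round(),v.mean().round()); o[m]=o[m]//2+np.array([0,120,0],np.uint8)
    cv2.imwrite(f'pics/m_{n}.png',o)
    print([(r['conf'],r['region'].sum()) for r in masks_of(n,'bed')], [(round(r['conf'],2),r['region'].sum()) for r in masks_of(n,'stud0')])
for name,(x,y),th in(('A',(.437,.09),.43),('B',(.437,-.08),-.4)):
    vs=[]
    for n in V:
        c,ms=V[n]; p=proj(c,[[x,y,.006]])[0]
        for cf,m in ms:
            v,u=np.where(m)
            if np.hypot(u.mean()-p[0],v.mean()-p[1])<20: vs.append((c,m)); break
    print(name,len(vs))
    for s in (vs,)+tuple([v] for v in vs):
        r,f=fit_plate(s,x,y,th); print(r.round(4),np.rad2deg(r[2]).round(1),round(f,3))
E
```

```text
top 0.89 887 167.0 281.0
top 0.85 863 194.0 161.0
top 0.7 847 244.0 211.0
top 0.66 834 386.0 259.0
[(0.82, np.int64(4668))] [(0.74, np.int64(43)), (0.62, np.int64(4467))]
scene 0.91 935 169.0 189.0
scene 0.72 872 398.0 190.0
scene 0.7 1005 316.0 245.0
scene 0.66 1314 372.0 305.0
scene 0.58 890 253.0 237.0
[(0.89, np.int64(7132))] [(0.97, np.int64(7136))]
A 2
[0.4404 0.0912 0.3232] 18.5 0.089
[0.4411 0.0917 0.3249] 18.6 0.09
[0.4402 0.0912 0.3277] 18.8 0.085
B 1
[ 0.4356 -0.0773 -0.5009] -28.7 0.144
[ 0.4356 -0.0773 -0.5009] -28.7 0.144
```

```bash
cat >> h.py <<'E'
def plate_masks(n):
    return [r['region'] for r in masks_of(n,'tab0')]
def measure(x,y,th,z=0.,names=('top','scene'),cams=None,rad=22):
    vs=[];ns=[]
    for n in names:
        c=cap(n); p=proj(c,Tf([[0,0,.01]],x,y,th,z))[0]
        for m in plate_masks(n):
            v,u=np.where(m)
            if m.sum()>300 and np.hypot(u.mean()-p[0],v.mean()-p[1])<rad: vs.append((c,m)); ns.append(n); break
    out={}
    if len(vs)>1: out['both']=fit_plate(vs,x,y,th,z)
    for n,v in zip(ns,vs): out[n]=fit_plate([v],x,y,th,z)
    for k,(r,f) in out.items(): print(k,r[:2].round(4),np.rad2deg(r[2]).round(2),'err',round(f,3))
    return out,vs
E
python3 - <<'E'
from h import *
print('B');o,v=measure(.4356,-.0773,-.5)
import json
res=[]
for n in('top','scene'):
    c=cap(n)
    g=cv2.cvtColor(c['img'],cv2.COLOR_BGR2GRAY).astype(float)
    ms=masks_of(n,'bed'); m=ms[0]['region'].astype(np.uint8)
    # studs
    P=[]
    for a in [(.676,-.09),(.667,-.008),(.662,.076)]:
        q=proj(c,[[*a,.0335]])[0]; x0,y0=np.round(q).astype(int)
        w=g[y0-8:y0+9,x0-8:x0+9]; b=np.median(w); k=np.clip(w-b-15,0,None); k=np.minimum(k,80)
        yy,xx=np.mgrid[y0-8:y0+9,x0-8:x0+9]; u=(k*xx).sum()/k.sum(); vv=(k*yy).sum()/k.sum()
        P.append(unproj(c,[[u,vv]],.0325)[0])
    P=np.array(P); print(n,P.round(4).tolist(), 'dists',np.linalg.norm(np.diff(P,axis=0),axis=1).round(4))
    d=P[2]-P[0]; print('mid',P.mean(0).round(4),'yaw',np.rad2deg(np.arctan2(-d[0],d[1])).round(2))
    # bed silhouette fit
    S=4; big=np.kron(m,np.ones((S,S),np.uint8)); off=np.array([-.5,-.5])
    def f(p):
        r=np.zeros_like(big); cv2.fillConvexPoly(r,hull(c,Tf(box(-.08,.08,-.13,.13,0,.02),*p),S,off),1,shift=4)
        return 1-(r&big).sum()/(r|big).sum()
    s=[.638,-.01,.09]; q=minimize(f,s,method='Nelder-Mead',options=dict(initial_simplex=[s,[.645,-.01,.09],[.638,0,.09],[.638,-.01,.0]],xatol=1e-4))
    x=q.x; print('bed fit',x.round(4),np.rad2deg(x[2]).round(2),q.fun.round(3),'stud1',(x[:2]+.03*np.array([np.cos(x[2]),np.sin(x[2])])).round(4))
E
```

```text
B
both [ 0.4348 -0.0772] -26.68 err 0.084
top [ 0.4343 -0.0776] -25.79 err 0.077
scene [ 0.4355 -0.0768] -27.37 err 0.081
top [[0.6714, -0.0894, 0.0325], [0.6669, -0.0056, 0.0325], [0.6624, 0.0781, 0.0325]] dists [0.0839 0.0838]
mid [ 0.6669 -0.0057  0.0325] yaw 3.07
bed fit [ 0.6358 -0.0076  0.055 ] 3.15 0.027 stud1 [ 0.6658 -0.006 ]
scene [[0.6736, -0.0905, 0.0325], [0.6694, -0.0065, 0.0325], [0.6648, 0.0772, 0.0325]] dists [0.0842 0.0838]
mid [ 0.6693 -0.0066  0.0325] yaw 2.99
bed fit [ 0.638  -0.0088  0.0481] 2.76 0.019 stud1 [ 0.668  -0.0074]
```

Call:
send_rows(
  plan=[
    [[0.36,-0.98,0,0.41,-1],[0.36,-0.98,0,0.41,-1],[0.36,-0.98,0,0.41,-1],[0.36,-0.98,0,0.41,-1],[0.36,-0.98,0,0.41,-1],[0.36,-0.98,0,0.41,-1],[0.36,-0.98,0,0.41,-1],[0.36,-0.98,0,0.41,-1],[0.36,-0.98,0,0.41,-1],[0.36,-0.98,0,0.41,-1],[0.36,-0.98,0,0.41,-1],[0.36,-0.98,0,0.41,-1],[0.36,-0.98,0,0.41,-1],[0.36,-0.98,0,0.41,-1],[0.36,-0.98,0,0.41,-1],[0.36,-0.98,0,0.41,-1],[0.36,-0.98,0,0.41,-1],[0,0,0,0,-1],[0,0,0,0,-1]],
  ],
)

```text
time_s: 4.4
position: [0.4113, 0.0819, 0.2396]
tcp_rot: [[-0.949, -0.316, -0.0], [-0.316, 0.949, 0.0], [-0.0, 0.0, -1.0]]
force: [-0.6, -0.9, 0.3]
opening: 1.001
```

Call:
send_rows(
  plan=[
    [[-0.04,-0.03,-0.97,0,-1],[0,0,-0.97,0,-1],[0,0,-0.97,0,-1],[0,0,-0.97,0,-1],[0,0,-0.97,0,-1],[0,0,-0.97,0,-1],[0,0,-0.6,0,-1],[0,0,-0.37,0,-1],[0,0,0,0,-1],[0,0,0,0,1],[0,0,0,0,1],[0,0,0,0,1],[0,0,0,0,1],[0,0,0,0,1],[0,0,0,0,1],[0,0,0,0,1]],
  ],
)

```text
time_s: 6.0
position: [0.4101, 0.0813, 0.0359]
tcp_rot: [[-0.948, -0.318, 0.0], [-0.318, 0.948, -0.0], [-0.0, -0.0, -1.0]]
force: [0.7, -0.1, 0.1]
opening: 0.453
```

Call:
send_rows(
  plan=[
    [[0,0,0,0,1],[0,0,0,0,1],[0,0,0,0,1],[0,0,0,0,1],[0,0,0,0,1],[0,0,0,0,1],[0,0,0,0,1],[0,0,0,0,1],[0,0,1,0,1],[0,0,1,0,1],[0,0,1,0,1],[0,0,0,0,1],[0,0,0,0,1]],
  ],
)

```text
time_s: 7.3
position: [0.4098, 0.0815, 0.1259]
tcp_rot: [[-0.948, -0.319, 0.001], [-0.319, 0.948, 0.0], [-0.001, -0.0, -1.0]]
force: [-0.9, 0.2, -2.8]
opening: 0.134
```

```bash
python3 - <<'E'
from h import *
s=bot.read_state(); print(s['position'],s['force'],s['moment'],s['opening'])
c=cap('scene','s1.png')
z=s['position'][2]-.036
o,v=measure(.4404,.0912,.323,z)
E
```

```text
[0.40981115 0.08145505 0.12594073] [-0.87679325  0.18190149 -2.79773436] [ 0.04891668  0.12450604 -0.01488675] 0.13422228063220146
scene [0.4422 0.0927] 18.44 err 0.175
```

View pics/s1.png

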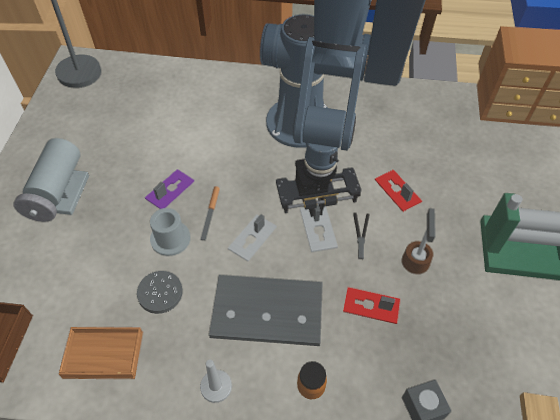

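Call:
send_rows(
  plan=[
    [[0.79,-0.02,0,-0.3,1],[0.79,-0.02,0,-0.3,1],[0.79,-0.02,0,-0.3,1],[0.79,-0.02,0,-0.3,1],[0.79,-0.02,0,-0.3,1],[0.79,-0.02,0,-0.3,1],[0.79,-0.02,0,-0.3,1],[0.79,-0.02,0,-0.3,1],[0.79,-0.02,0,-0.3,1],[0,0,-0.5,0,1],[0,0,-0.5,0,1],[0,0,0,0,1],[0,0,0,0,1]],
  ],
)

```text
time_s: 8.85
position: [0.621, 0.0762, 0.0941]
tcp_rot: [[-0.999, -0.054, -0.005], [-0.054, 0.999, 0.0], [0.005, 0.001, -1.0]]
force: [-0.0, 0.7, -2.9]
opening: 0.136
```

```bash
python3 - <<'E'
from h import *
s=bot.read_state(); print(s['position'],s['force'],s['moment'],s['opening'],s['tcp_rot'][:,1])
c=cap('scene')
cv2.imwrite('pics/s2.png',cv2.resize(c['img'][230:370,180:380],(800,560),interpolation=cv2.INTER_CUBIC))
z=s['position'][2]-.036
x,y=s['position'][:2]
o,v=measure(x+.032,y+.0017,.0532,z)
E
```

```text
[0.62101584 0.07616372 0.09414808] [-0.02542158  0.65101416 -2.87022534] [ 0.01542841  0.03009305 -0.00538728] 0.13648890916750836 [-5.44392329e-02  9.98516936e-01  5.45724096e-04]
```

View pics/s2.png

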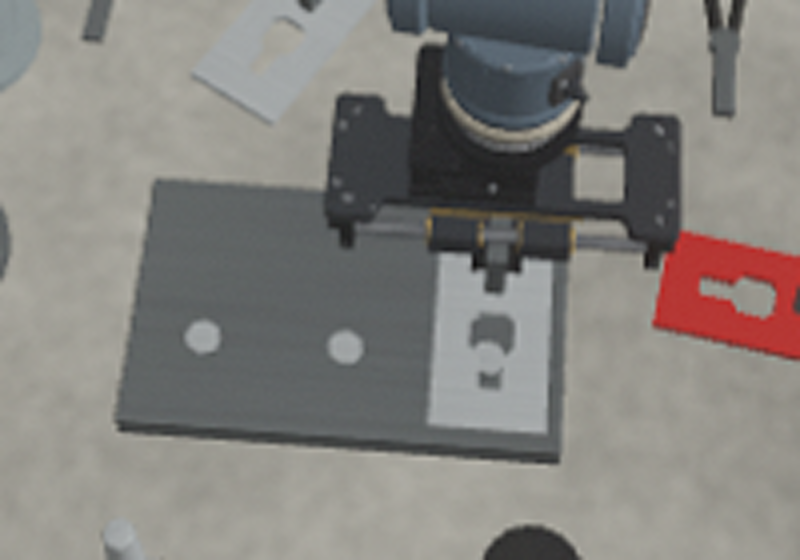

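```bash
cat >> h.py <<'E'
def overlay(c,x,y,yaw,z,fn,win,stud=None,k=5):
    x0,y0,w,h=win; im=cv2.resize(c['img'][y0:y0+h,x0:x0+w],(w*k,h*k),interpolation=cv2.INTER_CUBIC)
    def L(P,col):
        p=((proj(c,P)-[x0,y0]+.5)*k*8).astype(np.int32); cv2.polylines(im,[p],True,col,1,cv2.LINE_AA,shift=3)
    for zz,col in((.006,(0,255,0)),):
        o=oct26(); L(Tf(np.c_[o,np.full(8,zz)],x,y,yaw,z),col)
        L(Tf([[.008,-.0065,zz],[.008,.0065,zz],[.0415,.0065,zz],[.0415,-.0065,zz]],x,y,yaw,z),col)
        L(Tf([[-.065,-.033,zz],[.065,-.033,zz],[.065,.033,zz],[-.065,.033,zz]],x,y,yaw,z),col)
    if stud is not None:
        a=np.linspace(0,2*np.pi,30); L(np.c_[stud[0]+.01*np.cos(a),stud[1]+.01*np.sin(a),np.full(30,.0335)],(0,0,255))
    cv2.imwrite('pics/'+fn,im)
E
python3 - <<'E'
from h import *
s=bot.read_state(); x,y,z=s['position']; c=cap('scene')
overlay(c,x+.032,y+.0017,.0545,z-.036,'ov1.png',(260,260,90,90),(.6648,.0772),6)
E
```

```text
(no output)
```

View pics/ov1.png

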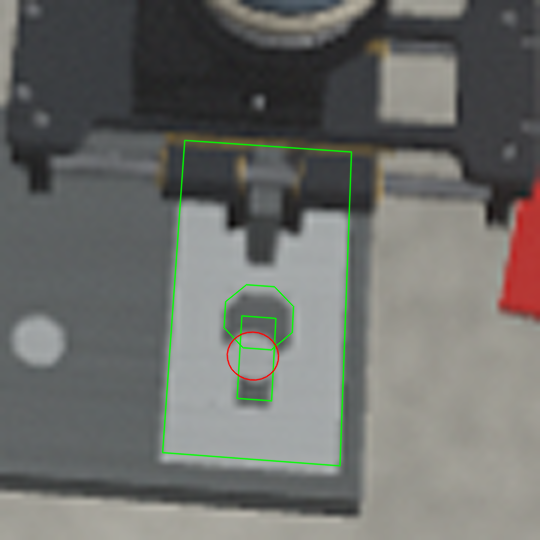

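Call:
send_rows(
  plan=[
    [[0.06,-0.03,0,0,1],[0,0,-0.3,0,1],[0,0,-0.2,0,1],[0,0,-0.1,0,1],[0,0,-0.1,0,1],[0,0,-0.1,0,1],[0,0,-0.1,0,1],[0,0,-0.1,0,1],[0,0,0,0,1]],
  ],
)

```text
time_s: 10.05
position: [0.6246, 0.0751, 0.0653]
tcp_rot: [[-0.999, -0.054, -0.001], [-0.054, 0.999, 0.0], [0.001, 0.0, -1.0]]
force: [-0.8, -1.0, -3.4]
opening: 0.137
```

Call:
send_rows(
  plan=[
    [[-0.05,0,0,0,1],[0,0,-0.1,0,1],[0,0,-0.1,0,1],[0,0,-0.08,0,1],[0,0,-0.03,0,1],[0,0,0,0,1]],
  ],
)

```text
time_s: 10.65
position: [0.6235, 0.0751, 0.0563]
tcp_rot: [[-0.999, -0.054, -0.0], [-0.054, 0.999, 0.0], [0.0, 0.0, -1.0]]
force: [-0.8, -0.5, -3.1]
opening: 0.136
```

```bash
python3 - <<'E'
from h import *
s=bot.read_state(); x,y,z=s['position']; c=cap('scene'); print(s['force'],s['moment'])
overlay(c,x+.032,y+.0017,.0545,.02,'ov2.png',(260,260,90,90),(.6648,.0772),6)
E
```

```text
[-0.7852411  -0.45141048 -3.09074575] [0.0653721  0.07564436 0.02089851]
```

View pics/ov2.png

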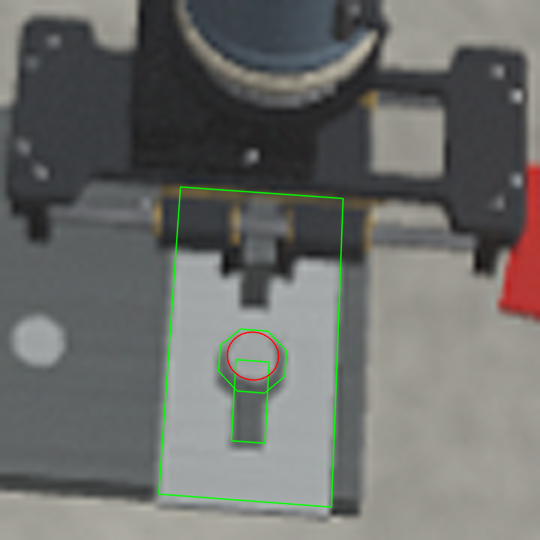

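Call:
send_rows(
  plan=[
    [[0,0,-0.03,0,1],[0,0,-0.03,0,1],[0,0,0,0,1]],
  ],
)

```text
time_s: 11.0
position: [0.6238, 0.0751, 0.0559]
tcp_rot: [[-0.999, -0.054, 0.001], [-0.054, 0.999, -0.0], [-0.001, -0.0, -1.0]]
force: [-1.4, -0.4, 5.4]
opening: 0.135
```

Call:
send_rows(
  plan=[
    [[-0.15,-0.008,0,0,1],[-0.15,-0.008,0,0,1],[-0.15,-0.008,0,0,1],[-0.15,-0.008,0,0,1],[-0.15,-0.008,0,0,1],[-0.1,-0.006,0,0,1],[0,0,0,0,1],[0,0,0,0,1]],
  ],
)

```text
time_s: 11.8
position: [0.5995, 0.0735, 0.0558]
tcp_rot: [[-0.999, -0.054, 0.004], [-0.054, 0.999, -0.0], [-0.004, -0.001, -1.0]]
force: [4.0, -0.7, 6.7]
opening: 0.137
```

Call:
send_rows(
  plan=[
    [[-0.07,-0.004,0,0,1],[-0.06,-0.003,0,0,1],[0,0,0,0,1],[0,0,0,0,1]],
  ],
)

```text
time_s: 12.2
position: [0.5961, 0.0733, 0.0559]
tcp_rot: [[-0.999, -0.054, 0.005], [-0.054, 0.999, -0.0], [-0.005, -0.001, -1.0]]
force: [4.3, -0.9, 6.5]
opening: 0.137
```

Call:
send_rows(
  plan=[
    [[-0.05,-0.003,0,0,1],[-0.05,-0.003,0,0,1],[0,0,0,0,1],[0,0,0,0,1]],
  ],
)

```text
time_s: 12.6
position: [0.5932, 0.0731, 0.0559]
tcp_rot: [[-0.999, -0.054, 0.005], [-0.054, 0.999, -0.0], [-0.005, -0.001, -1.0]]
force: [4.3, 0.6, 5.4]
opening: 0.137
```

```bash
python3 - <<'E'
from h import *
s=bot.read_state(); x,y,z=s['position']; c=cap('scene'); print(s['force'],s['moment'],s['position'])
overlay(c,x+.032,y+.0017,.0545,.02,'ov3.png',(260,260,90,90),(.6648,.0772),6)
E
```

```text
[4.33323595 0.61204402 5.40642184] [ 0.06962875 -0.66774637  0.00822459] [0.59324554 0.07309821 0.05589389]
```

View pics/ov3.png

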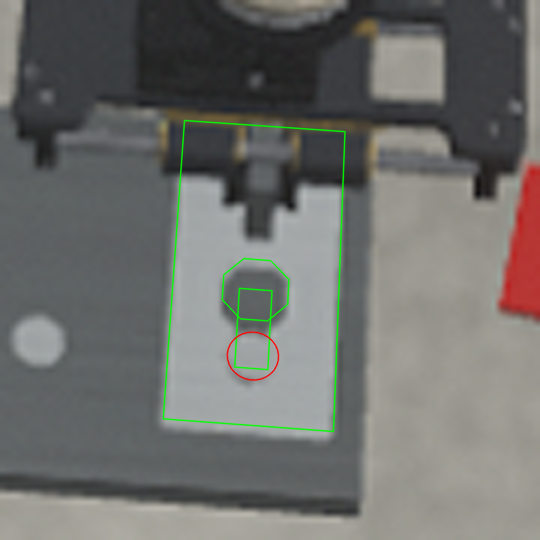

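Call:
send_rows(
  plan=[
    [[-0.04,-0.002,0,0,1],[0,0,0,0,1],[0,0,0,0,1]],
  ],
)

```text
time_s: 12.95
position: [0.5927, 0.073, 0.0559]
tcp_rot: [[-0.999, -0.054, 0.007], [-0.054, 0.999, -0.0], [-0.007, -0.001, -1.0]]
force: [5.5, 0.6, 5.0]
opening: 0.139
```

Call:
send_rows(
  plan=[
    [[-0.04,-0.002,0,0,1],[0,0,0,0,1],[0,0,0,0,1]],
  ],
)

```text
time_s: 13.25
position: [0.5926, 0.073, 0.056]
tcp_rot: [[-0.999, -0.054, 0.009], [-0.054, 0.999, -0.0], [-0.009, -0.001, -1.0]]
force: [6.7, 1.0, 4.1]
opening: 0.129
```

Call:
send_rows(
  plan=[
    [[0.05,0.003,0.03,0,1],[0,0,0,0,-1],[0,0,0,0,-1],[0,0,0,0,-1],[0,0,0,0,-1],[0,0,0,0,-1],[0,0,0,0,-1],[0,0,0.6,0,-1],[0,0,1,0,-1],[0,0,1,0,-1],[0,0,1,0,-1],[-0.6,0,1,0,-1],[-1,0,0,0,-1],[-1,0,0,0,-1],[-1,0,0,0,-1],[-1,0,0,0,-1],[-1,0,0,0,-1],[0,0,0,0,-1]],
  ],
)

```text
time_s: 15.05
position: [0.4165, 0.0739, 0.1932]
tcp_rot: [[-0.998, -0.055, -0.007], [-0.055, 0.999, 0.001], [0.007, 0.001, -1.0]]
force: [-1.1, -1.1, -0.1]
opening: 1.0
```

```bash
python3 - <<'E'
from h import *
s=bot.read_state(); print(s['position'],s['tcp_rot'][:,1],s['force'],s['opening'])
print('A');o,v=measure(.626,.0747,.0545,.02)
r=o.get('both',list(o.values())[0])[0]
c=cap('scene','s3.png'); overlay(c,*r,.02,'ov4.png',(260,260,90,90),(.6648,.0772),6)
print('B');measure(.4348,-.0772,-.466)
E
```

```text
[0.41646649 0.07388664 0.19323945] [-0.05450354  0.99851305  0.00102782] [-1.09923532 -1.10848912 -0.14447341] 1.0001323765025265
A
both [0.6268 0.0747] 3.78 err 0.077
top [0.6256 0.0746] 4.58 err 0.085
scene [0.6277 0.0747] 3.16 err 0.053
B
both [ 0.4346 -0.0775] -27.45 err 0.083
top [ 0.4338 -0.0775] -27.53 err 0.088
scene [ 0.4353 -0.0773] -26.76 err 0.071
```

View pics/ov4.png

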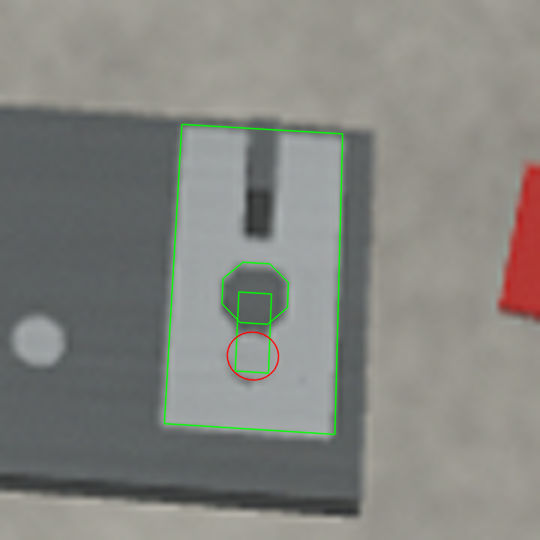

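View pics/s3.png

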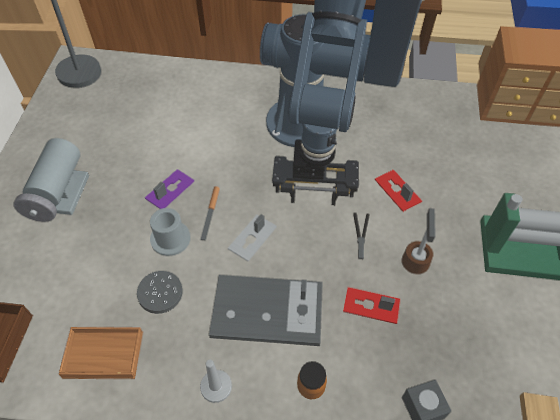

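Call:
send_rows(
  plan=[
    [[-0.06,-0.76,0,-0.88,-1],[-0.06,-0.76,0,-0.88,-1],[-0.06,-0.76,0,-0.88,-1],[-0.06,-0.76,0,-0.88,-1],[-0.06,-0.76,0,-0.88,-1],[-0.06,-0.76,0,-0.88,-1],[0,0,0,0,-1],[0,0,0,0,-1]],
  ],
)

```text
time_s: 16.3
position: [0.4115, -0.0636, 0.1935]
tcp_rot: [[-0.89, 0.456, -0.0], [0.456, 0.89, 0.001], [0.001, 0.0, -1.0]]
force: [0.8, -0.2, 1.1]
opening: 1.0
```

Call:
send_rows(
  plan=[
    [[-0.18,0.02,-1,0,-1],[0,0,-1,0,-1],[0,0,-1,0,-1],[0,0,-1,0,-1],[0,0,-0.7,0,-1],[0,0,-0.4,0,-1],[0,0,-0.15,0,-1],[0,0,0,0,0],[0,0,0,0,1],[0,0,0,0,1],[0,0,0,0,1],[0,0,0,0,1],[0,0,0,0,1],[0,0,0,0,1],[0,0,0,0,1],[0,0,0,0,1],[0,0,0,0,1],[0,0,0,0,1],[0,0,0,0,1],[0,0,0,0,1]],
  ],
)

```text
time_s: 18.3
position: [0.4061, -0.0629, 0.0361]
tcp_rot: [[-0.89, 0.456, -0.0], [0.456, 0.89, 0.0], [0.0, 0.0, -1.0]]
force: [0.3, 0.5, -0.9]
opening: 0.13
```

Call:
send_rows(
  plan=[
    [[0,0,0,0,1],[0,0,0,0,1]],
  ],
)

```text
time_s: 18.5
position: [0.4061, -0.0629, 0.0361]
tcp_rot: [[-0.89, 0.456, -0.0], [0.456, 0.89, 0.0], [0.0, -0.0, -1.0]]
force: [0.3, -0.3, -0.3]
opening: 0.139
```

Call:
send_rows(
  plan=[
    [[0,0,0.7,0,1],[0,0,1,0,1],[0,0,1,0,1],[0.83,-0.11,0,0.585,1],[0.83,-0.11,0,0.585,1],[0.83,-0.11,0,0.585,1],[0.83,-0.11,0,0.585,1],[0.83,-0.11,0,0.585,1],[0.83,-0.11,0,0.585,1],[0.83,-0.11,0,0.585,1],[0.83,-0.11,0,0.585,1],[0.83,-0.11,0,0.585,1],[0,0,-0.5,0,1],[0,0,-0.3,0,1],[0,0,0,0,1],[0,0,0,0,1],[0,0,0,0,1]],
  ],
)

```text
time_s: 20.2
position: [0.6296, -0.0925, 0.0933]
tcp_rot: [[-0.999, -0.052, -0.0], [-0.052, 0.999, 0.0], [0.0, 0.0, -1.0]]
force: [0.1, -0.5, -2.4]
opening: 0.135
```

```bash
python3 - <<'E'
from h import *
s=bot.read_state(); x,y,z=s['position']; c=cap('scene'); print(s['position'],s['force'],s['tcp_rot'][:,1])
overlay(c,x+.032,y+.0017,.0532,z-.036,'ov5.png',(190,260,90,90),(.6736,-.0905),6)
E
```

```text
[ 0.62960253 -0.09253768  0.09332641] [ 0.12852712 -0.50401042 -2.35291284] [-5.24993304e-02  9.98620952e-01  1.16622783e-04]
```

View pics/ov5.png

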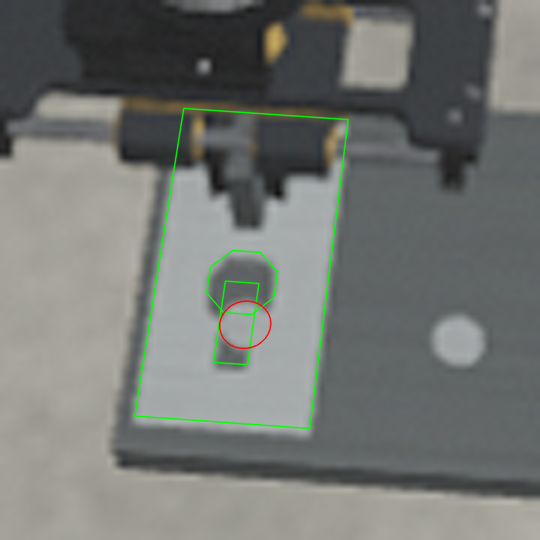

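Call:
send_rows(
  plan=[
    [[0.06,0,0,0,1],[0,0,-0.3,0,1],[0,0,-0.2,0,1],[0,0,-0.1,0,1],[0,0,-0.1,0,1],[0,0,-0.1,0,1],[0,0,-0.1,0,1],[0,0,0,0,1],[0,0,0,0,1]],
  ],
)

```text
time_s: 21.15
position: [0.632, -0.0926, 0.0661]
tcp_rot: [[-0.999, -0.053, -0.0], [-0.053, 0.999, -0.0], [0.0, -0.0, -1.0]]
force: [0.6, -0.0, -2.6]
opening: 0.136
```

Call:
send_rows(
  plan=[
    [[0,0,-0.1,0,1],[0,0,-0.1,0,1],[0,0,-0.1,0,1],[0,0,-0.03,0,1],[0,0,-0.03,0,1],[0,0,0,0,1]],
  ],
)

```text
time_s: 21.75
position: [0.6318, -0.0926, 0.0562]
tcp_rot: [[-0.999, -0.053, -0.0], [-0.053, 0.999, -0.0], [0.0, -0.0, -1.0]]
force: [-3.8, 0.4, 4.4]
opening: 0.137
```

Call:
send_rows(
  plan=[
    [[-0.15,-0.008,0,0,1],[-0.15,-0.008,0,0,1],[-0.15,-0.008,0,0,1],[-0.15,-0.008,0,0,1],[-0.15,-0.008,0,0,1],[-0.1,-0.006,0,0,1],[0,0,0,0,1],[0,0,0,0,1]],
  ],
)

```text
time_s: 22.55
position: [0.6071, -0.0945, 0.0561]
tcp_rot: [[-0.999, -0.053, 0.002], [-0.053, 0.999, -0.001], [-0.002, -0.001, -1.0]]
force: [2.8, -0.0, 5.6]
opening: 0.136
```

Call:
send_rows(
  plan=[
    [[-0.07,-0.004,0,0,1],[-0.04,-0.002,0,0,1],[0,0,0,0,1],[0,0,0,0,1]],
  ],
)

```text
time_s: 22.95
position: [0.6043, -0.0947, 0.0562]
tcp_rot: [[-0.999, -0.052, 0.003], [-0.052, 0.999, -0.001], [-0.003, -0.001, -1.0]]
force: [3.4, -0.6, 6.1]
opening: 0.137
```

Stop is expected near x = 0.602.

Call:
send_rows(
  plan=[
    [[-0.05,-0.003,0,0,1],[0,0,0,0,1],[0,0,0,0,1]],
  ],
)

```text
time_s: 23.25
position: [0.6029, -0.0948, 0.0561]
tcp_rot: [[-0.999, -0.053, 0.003], [-0.053, 0.999, -0.001], [-0.003, -0.001, -1.0]]
force: [4.6, -0.2, 4.2]
opening: 0.14
```

Call:
send_rows(
  plan=[
    [[-0.05,-0.003,0,0,1],[0,0,0,0,1],[0,0,0,0,1]],
  ],
)

```text
time_s: 23.55
position: [0.6022, -0.0949, 0.0562]
tcp_rot: [[-0.999, -0.052, 0.005], [-0.052, 0.999, -0.001], [-0.005, -0.001, -1.0]]
force: [6.2, -0.2, 5.2]
opening: 0.136
```

Call:
send_rows(
  plan=[
    [[-0.04,-0.002,0,0,1],[0,0,0,0,1],[0,0,0,0,1]],
  ],
)

```text
time_s: 23.85
position: [0.6021, -0.0949, 0.0562]
tcp_rot: [[-0.999, -0.052, 0.007], [-0.052, 0.999, -0.001], [-0.007, -0.002, -1.0]]
force: [8.3, 1.6, 2.1]
opening: 0.137
```

Call:
send_rows(
  plan=[
    [[0.05,0.003,0.03,0,1],[0,0,0,0,-1],[0,0,0,0,-1],[0,0,0,0,-1],[0,0,0,0,-1],[0,0,0,0,-1],[0,0,0,0,-1],[0,0,0.6,0,-1],[0,0,1,0,-1],[0,0,1,0,-1],[0,0,1,0,-1],[0,0,1,0,-1],[0,0,1,0,-1],[-0.8,0.9,1,0,-1],[-0.8,0.9,0.3,0,-1],[-0.8,0.9,0,0,-1],[-0.8,0.9,0,0,-1],[-0.8,0.9,0,0,-1],[-0.8,0.9,0,0,-1],[0,0,0,0,-1]],
  ],
)

```text
time_s: 25.85
position: [0.4519, 0.0704, 0.263]
tcp_rot: [[-0.998, -0.056, -0.005], [-0.056, 0.998, 0.001], [0.005, 0.002, -1.0]]
force: [-0.2, -0.9, 0.5]
opening: 1.002
```

```bash
python3 - <<'E'
from h import *
s=bot.read_state(); print(s['position'],s['tcp_rot'][:,1],s['force'],s['opening'])
print('A');measure(.627,.0747,.0545,.02)
print('B');measure(.6345,-.0935,.053,.02)
for n in('scene','top'):
    c=cap(n,n+'4.png')
    for t in('key_bar','key_foot','holder_floor','nut_seat','housing','nut'):
        print(n,t,[(np.round(r['at'],4).tolist(),round(r['conf'],2)) for r in mark_of(n,t)][:2])
    im=c['img']
    for t in ('key_bar','housing'):
        r=masks_of(n,t)
        print(t,[(round(q['conf'],2),q['region'].sum()) for q in r])
    p=proj(c,[[.452,.347,.1]])[0].astype(int); q=proj(c,[[.471,-.29,.06]])[0].astype(int)
    a=[cv2.resize(im[max(v-40,0):v+40,u-40:u+40],(400,400),interpolation=cv2.INTER_CUBIC) for u,v in (p,q)]
    cv2.imwrite(f'pics/kh_{n}.png',np.hstack(a)); print(p,q)
E
```

```text
[0.45186925 0.07041633 0.26300573] [-0.05609025  0.99842434  0.00164647] [-0.17376785 -0.91042428  0.4914052 ] 1.0022598061150856
A
top [0.6255 0.0722] 8.28 err 0.425
B
both [ 0.6356 -0.0931] 3.14 err 0.081
top [ 0.6348 -0.0933] 3.6 err 0.079
scene [ 0.637  -0.0931] 2.86 err 0.071
scene key_bar [([0.4481, 0.3487, 0.1726], 0.76)]
scene key_foot [([0.452, 0.3445, 0.0031], 0.73)]
scene holder_floor [([0.4512, 0.3487, 0.0071], 0.68)]
scene nut_seat [([0.4682, -0.2912, 0.019], 0.66)]
scene housing [([0.468, -0.2892, 0.0042], 0.72)]Traceback (most recent call last):
  File "<stdin>", line 8, in <module>
ValueError: it knows: bed, disc, file, holder_floor, housing, key_bar, key_foot, lock, nut_seat, pliers, stud, tab
```

View pics/scene4.png

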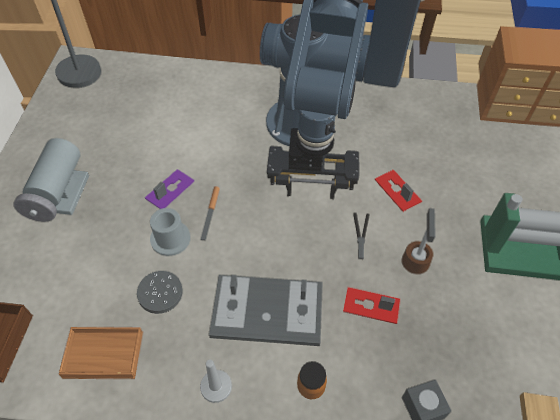

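```bash
python3 - <<'E'
from h import *
for n in('scene','top'):
    c=cap(n)
    for t in('key_bar','key_foot','holder_floor','nut_seat','housing'):
        print(n,t,[(np.round(r['at'],4).tolist(),round(r['conf'],2)) for r in mark_of(n,t)][:2])
    im=c['img']
    p=proj(c,[[.452,.347,.1]])[0].astype(int); q=proj(c,[[.471,-.29,.06]])[0].astype(int)
    a=[cv2.resize(im[max(v-40,0):v+40,u-40:u+40],(400,400),interpolation=cv2.INTER_CUBIC) for u,v in (p,q)]
    cv2.imwrite(f'pics/kh_{n}.png',np.hstack(a)); print(p,q)
E
```

```text
scene key_bar [([0.4487, 0.3483, 0.1726], 0.78)]
scene key_foot [([0.4549, 0.3471, 0.0037], 0.56)]
scene holder_floor [([0.6297, -0.276, 0.0007], 0.69), ([0.4538, 0.3459, 0.0077], 0.67)]
scene nut_seat [([0.4686, -0.2912, 0.0137], 0.75)]
scene housing [([0.4699, -0.29, 0.001], 0.81), ([0.3751, -0.2049, 0.0005], 0.68)]
[422 240] [166 226]
top key_bar [([0.6008, -0.0971, 0.0532], 0.48)]
top key_foot [([0.4545, 0.3501, 0.011], 0.72)]
top holder_floor [([0.4553, 0.3507, 0.0069], 0.81), ([0.3783, -0.2018, 0.0024], 0.45)]
top nut_seat [([0.4695, -0.2949, 0.0144], 0.73)]
top housing [([0.468, -0.29, -0.0017], 0.59), ([0.4505, 0.3434, 0.1717], 0.44)]
[147 199] [376 201]
```

View pics/kh_scene.png

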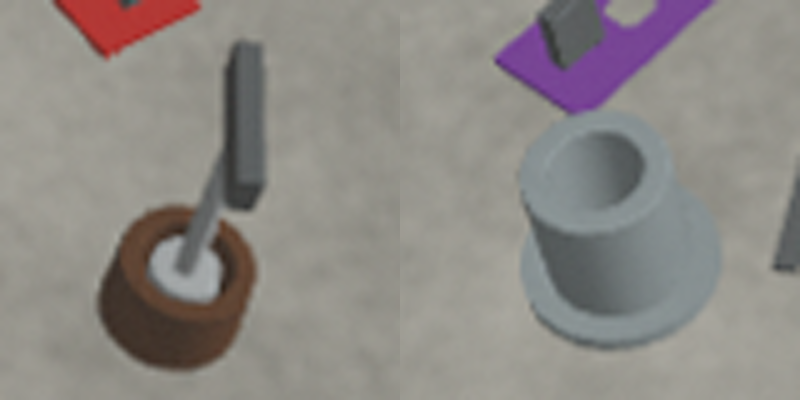

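View pics/kh_top.png

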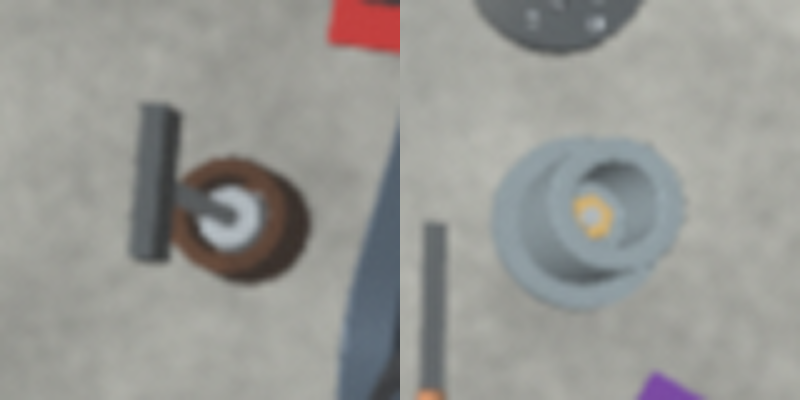

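```bash
cat > key.py <<'E'
from h import *
def barmask(c,x,y,z,R=30):
    u0,v0=proj(c,[[x,y,z]])[0].astype(int); o=np.array([u0-R,v0-R])
    im=c['img'][o[1]:o[1]+2*R,o[0]:o[0]+2*R].astype(int); mx,mn=im.max(2),im.min(2)
    m=((mx<118)&(mx-mn<22)).astype(np.uint8)
    m=cv2.morphologyEx(m,cv2.MORPH_OPEN,np.ones((4,4),np.uint8))
    n,l,st,ct=cv2.connectedComponentsWithStats(m)
    d=np.hypot(ct[1:,0]-R,ct[1:,1]-R)+ (st[1:,4]<60)*100
    return (l==1+d.argmin()).astype(np.uint8),o
def fitbar(names,x,y,yaw,z,verb=True):
    S=4;D=[]
    for n in names:
        c=cap(n); m,o=barmask(c,x,y,z); D.append((n,c,np.kron(m,np.ones((S,S),np.uint8)),o-.5,m.sum()))
    def go(D):
        def f(p):
            r=0
            for n,c,b,o,_ in D:
                k=np.zeros_like(b); cv2.fillConvexPoly(k,hull(c,Tf(box(-.04,.04,-.007,.007,-.013,.013),p[0],p[1],p[2],z),S,o),1,shift=4)
                r+=1-(k&b).sum()/(k|b).sum()
            return r/len(D)
        best=None
        for d in(0,.3,-.3):
            s=[x,y,yaw+d]; q=minimize(f,s,method='Nelder-Mead',options=dict(initial_simplex=[s,[x+.008,y,s[2]],[x,y+.008,s[2]],[x,y,s[2]+.2]],xatol=1e-4))
            if best is None or q.fun<best.fun: best=q
        return best
    q=go(D)
    if verb:
        print('bar all',q.x[:2].round(4),np.rad2deg(q.x[2]).round(2),round(q.fun,3))
        for d in D: r=go([d]); print(d[0],d[4],r.x[:2].round(4),np.rad2deg(r.x[2]).round(2),round(r.fun,3))
    return q
E
python3 - <<'E'
from key import *
c0=cap('top'); 
fitbar(['top','scene'],.450,.347,0.,.171)
# nut centroid
im=c0['img'].astype(float); u0,v0=proj(c0,[[.47,-.29,.031]])[0]; print(u0,v0)
x0,y0=int(u0)-12,int(v0)-12; w=im[y0:y0+25,x0:x0+25]; k=np.clip(w[:,:,2]-w[:,:,0]-15,0,None)
np.set_printoptions(linewidth=200); print(k[4:22,2:24].astype(int))
yy,xx=np.mgrid[y0:y0+25,x0:x0+25]
print('nut',unproj(c0,[[(k*xx).sum()/k.sum(),(k*yy).sum()/k.sum()]],.031))
cv2.imwrite('pics/nut.png',cv2.resize(c0['img'][y0:y0+25,x0:x0+25],(600,600),interpolation=cv2.INTER_CUBIC))
E
```

```text
bar all [0.4531 0.3494] -1.53 0.298
top 282 [0.4489 0.3459] 2.6 0.252
scene 283 [0.4581 0.3499] -2.22 0.164
373.42378870125685 203.14976488823578
[[ 0  0  0  0  0  0  0  0  0  0  0  0  0  0  0  0  0  0  0  0  0  0]
 [ 0  0  0  0  0  0  0  0  0  0  0  0  0  0  0  0  0  0  0  0  0  0]
 [ 0  0  0  0  0  0  0  0  0  0  0  0  0  0  0  0  0  0  0  0  0  0]
 [ 0  0  0  0  0  0  0  0  0  0  0  0  0  0  0  0  0  0  0  0  0  0]
 [ 0  0  0  0  0  0  0  0  0  0  0  0  0  0  0  0  0  0  0  0  0  0]
 [ 0  0  0  0  0  0  0  0  7 19 37 43 21  0  0  0  0  0  0  0  0  0]
 [ 0  0  0  0  0  0  0  1 50 71 73 66 58 28  0  0  0  0  0  0  0  0]
 [ 0  0  0  0  0  0  0  3 58 61 33 21 35 52 34  0  0  0  0  0  0  0]
 [ 0  0  0  0  0  0  0  0 38 26  0  0  0 46 64 16  0  0  0  0  0  0]
 [ 0  0  0  0  0  0  0  0 13  4  0  0  0 39 66 17  0  0  0  0  0  0]
 [ 0  0  0  0  0  0  0  0  0  6  0  0 16 52 57  6  0  0  0  0  0  0]
 [ 0  0  0  0  0  0  0  0  0  4 18 39 60 72 45  0  0  0  0  0  0  0]
 [ 0  0  0  0  0  0  0  0  0  0 29 68 74 61 24  0  0  0  0  0  0  0]
 [ 0  0  0  0  0  0  0  0  0  0  0 25 27  8  0  0  0  0  0  0  0  0]
 [ 0  0  0  0  0  0  0  0  0  0  0  0  0  0  0  0  0  0  0  0  0  0]
 [ 0  0  0  0  0  0  0  0  0  0  0  0  0  0  0  0  0  0  0  0  0  0]
 [ 0  0  0  0  0  0  0  0  0  0  0  0  0  0  0  0  0  0  0  0  0  0]
 [ 0  0  0  0  0  0  0  0  0  0  0  0  0  0  0  0  0  0  0  0  0  0]]
nut [[ 0.46876499 -0.29324342  0.031     ]]
```

View pics/nut.png

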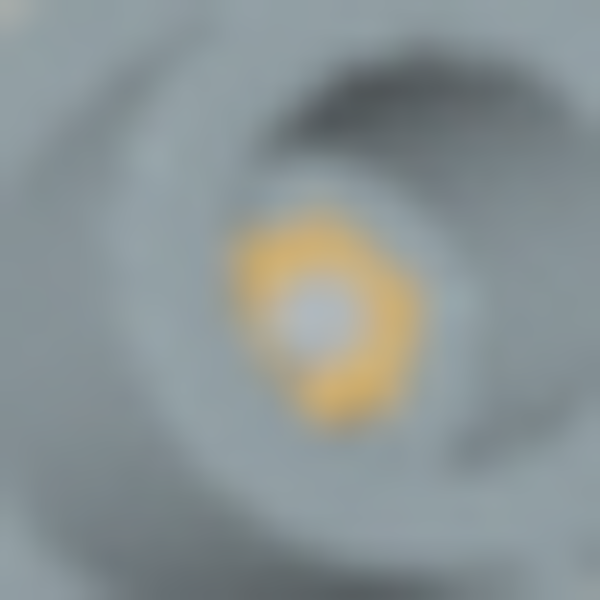

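```bash
python3 - <<'E'
from key import *
out=[]
for n in('scene','top'):
    c=cap(n); m,o=barmask(c,.45,.347,.171); k=8
    im=cv2.resize(c['img'][o[1]:o[1]+60,o[0]:o[0]+60],(400,400),interpolation=cv2.INTER_CUBIC); s=400/60
    a=im.copy(); mm=cv2.resize(m,(400,400),interpolation=cv2.INTER_NEAREST); a[mm>0]=a[mm>0]//2+np.array([0,110,0],np.uint8)
    for x,y,t in ((.4515,.347,0.),):
        for zz in(-.013,.013):
            p=(proj(c,Tf([[-.04,-.007,zz],[.04,-.007,zz],[.04,.007,zz],[-.04,.007,zz]],x,y,t,.171))-o+.5)*s
            cv2.polylines(im,[p.astype(np.int32)],True,(0,255,255) if zz>0 else (255,0,255),1,cv2.LINE_AA)
    p=(proj(c,[[x,y,.171],[x,y,.044],[x,y,.008]])-o+.5)*s
    cv2.polylines(im,[p.astype(np.int32)],False,(0,0,255),1,cv2.LINE_AA)
    out.append(np.hstack([im,a]))
cv2.imwrite('pics/bar.png',cv2.resize(np.vstack(out),(800,800)[:2])[:800,:800]) 
cv2.imwrite('pics/bar.png',cv2.resize(np.vstack(out),(600,600)))
# nut fit, top camera
cs=[cap('top') for _ in range(4)]; c=cs[0]
im=np.mean([q['img'].astype(float) for q in cs],0)
u0,v0=proj(c,[[.469,-.292,.031]])[0]; x0,y0=int(u0)-12,int(v0)-12
w=im[y0:y0+25,x0:x0+25]; k=w[:,:,2]-w[:,:,0]; base=np.median(k); k=np.clip((k-base-4)/75,0,1.2)
S=6
def ren(p,zt=.031):
    x,y,th,rp,bx,by=p
    m=np.zeros((25*S,25*S),np.uint8); off=np.array([x0-.5,y0-.5])
    a=th+np.pi/6+np.arange(6)*np.pi/3; R=.012/np.cos(np.pi/6)
    P=np.vstack([np.c_[x+R*np.cos(a),y+R*np.sin(a),np.full(6,zz)] for zz in(.015,zt)])
    cv2.fillConvexPoly(m,hull(c,P,S,off),1,shift=4)
    b=np.linspace(0,2*np.pi,48)
    cv2.fillConvexPoly(m,hull(c,np.c_[x+rp*np.cos(b),y+rp*np.sin(b),np.full(48,zt)],S,off),0,shift=4)
    r=np.zeros_like(m); cv2.fillConvexPoly(r,hull(c,np.c_[bx+.024*np.cos(b),by+.024*np.sin(b),np.full(48,.09)],S,off),1,shift=4)
    m=(m&r).astype(np.float32); m=cv2.GaussianBlur(m,(0,0),S*.6)
    return cv2.resize(m,(25,25),interpolation=cv2.INTER_AREA)
def f(p): return ((ren(p)-k)**2).sum()+ ((p[0]-p[4])**2+(p[1]-p[5])**2)*2e4
for t in np.deg2rad(np.arange(-30,30,10)):
    s=np.array([.469,-.292,t,.005,.469,-.292]); sim=[s]+[s+d for d in np.diag([.003,.003,.15,.001,.003,.003])]
    q=minimize(f,s,method='Nelder-Mead',options=dict(initial_simplex=sim,maxiter=600,xatol=1e-4,fatol=1e-3))
    print(np.rad2deg(t).round(),q.x.round(4),(np.rad2deg(q.x[2])%60).round(1),round(q.fun,2))
E
```

```text
-30.0 [ 0.468  -0.2906 -0.4603  0.0048  0.4679 -0.2894] 33.6 2.12
-20.0 [ 0.468  -0.2909 -0.2434  0.0048  0.4677 -0.2895] 46.1 2.12
-10.0 [ 4.682e-01 -2.907e-01 -1.000e-04  4.800e-03  4.682e-01 -2.894e-01] 60.0 1.86
0.0 [ 0.4681 -0.2907  0.1073  0.0048  0.4678 -0.2895] 6.1 1.73
10.0 [ 0.4681 -0.2907  0.186   0.0048  0.4678 -0.2894] 10.7 1.65
20.0 [ 0.4681 -0.2906  0.2891  0.005   0.4683 -0.289 ] 16.6 1.72
```

View pics/bar.png

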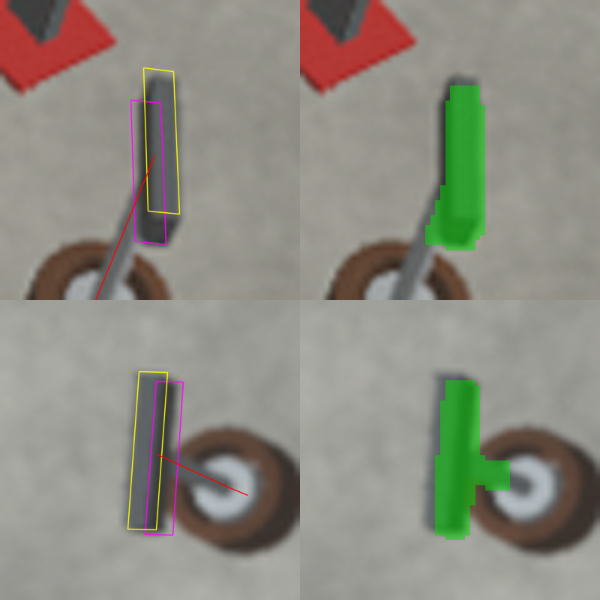

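Call:
send_rows(
  plan=[
    [[0,0.92,0,-0.06,-1],[0,0.92,0,-0.06,-1],[0,0.92,0,-0.06,-1],[0,0.92,0,-0.06,-1],[0,0.92,0,-0.06,-1],[0,0.92,0,-0.06,-1],[0,0.92,0,-0.06,-1],[0,0.92,0,-0.06,-1],[0,0.92,0,-0.06,-1],[0,0.92,0,0,-1],[0,0,0,0,-1],[0,0,0,0,-1]],
  ],
)

```text
time_s: 28.8
position: [0.4561, 0.3437, 0.2629]
tcp_rot: [[-1.0, -0.0, -0.001], [-0.0, 1.0, -0.001], [0.001, -0.001, -1.0]]
force: [-0.4, -0.5, -0.2]
opening: 1.003
```

Call:
send_rows(
  plan=[
    [[-0.15,0.14,-0.5,0,-1],[0,0,-0.8,0,-1],[0,0,-0.8,0,-1],[0,0,-0.6,0,-1],[0,0,-0.37,0,-1],[0,0,0,0,-1],[0,0,0,0,0],[0,0,0,0,0.5],[0,0,0,0,0.5],[0,0,0,0,1],[0,0,0,0,1],[0,0,0,0,1],[0,0,0,0,1],[0,0,0,0,1],[0,0,0,0,1],[0,0,0,0,1],[0,0,0,0,1],[0,0,0,0,1],[0,0,0,0,1]],
  ],
)

```text
time_s: 30.7
position: [0.452, 0.3478, 0.1711]
tcp_rot: [[-1.0, 0.001, -0.0], [0.001, 1.0, -0.0], [0.0, -0.0, -1.0]]
force: [-0.2, 0.3, 0.4]
opening: 0.158
```

```bash
python3 - <<'E'
from h import *
s=bot.read_state(); print(s['position'],s['tcp_rot'][:,1],s['force'],s['moment'],s['opening'],s['joint_positions'])
c=cap('scene');im=c['img'][170:290,350:510];cv2.imwrite('pics/k1.png',cv2.resize(im,(800,600),interpolation=cv2.INTER_CUBIC))
E
```

```text
[0.45198944 0.34782823 0.17106884] [ 1.27311262e-03  9.99999186e-01 -9.00122716e-05] [-0.15058405  0.29376082  0.43806256] [ 0.01547692 -0.03265374 -0.01577451] 0.15812977206717996 [ 2.63591101e+01  3.11220135e+01  9.38560835e+01 -4.19198770e-03
  5.50265790e+01 -6.35655428e+01]
```

View pics/k1.png

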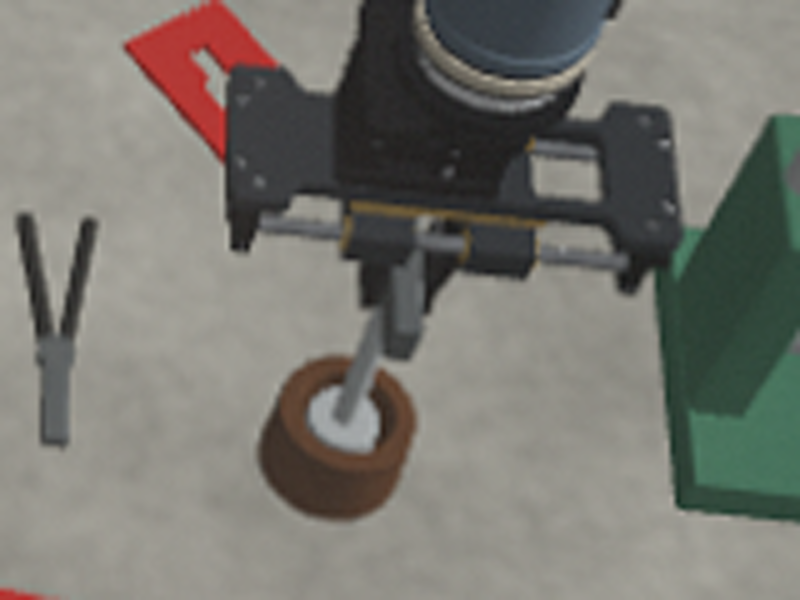

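Call:
send_rows(
  plan=[
    [[0,0,0.3,0,1],[0,0,0.7,0,1],[0,0,1,0,1],[0,0,1,0,1],[0,0,1,0,1],[0,0,0,0,1],[0,0,0,0,1]],
  ],
)

```text
time_s: 31.45
position: [0.4516, 0.3476, 0.2912]
tcp_rot: [[-1.0, 0.001, 0.0], [0.001, 1.0, 0.0], [-0.0, 0.0, -1.0]]
force: [-1.1, 0.0, -3.5]
opening: 0.16
```

```bash
python3 - <<'E'
from h import *
s=bot.read_state(); print(s['position'],s['tcp_rot'][:,1],s['force'],s['moment'],s['opening'])
x,y,z=s['position']; out=[]
for n in('scene','top'):
    c=cap(n); a=np.array([x,y,z-.163]); f=a+[0,0,0]
    P=[[x,y,z-.171+.008+zz] for zz in (0,.036,.150)]
    p=proj(c,P); u,v=p[1].astype(int); R=40
    im=cv2.resize(c['img'][v-R:v+R,u-R:u+R],(400,400),interpolation=cv2.INTER_CUBIC)
    k=lambda p:((p-[u-R,v-R]+.5)*5).astype(np.int32)
    h=[]
    for zz in (0,.036):
        b=np.deg2rad(30+60*np.arange(6)); q=proj(c,np.c_[x+.0195*np.cos(b),y+.0195*np.sin(b),np.full(6,z-.163+zz)])
        cv2.polylines(im,[k(q)],True,(0,255,0),1)
    cv2.polylines(im,[k(p)],False,(0,0,255),1); out.append(im)
cv2.imwrite('pics/k2.png',np.hstack(out))
E
```

```text
[0.45161613 0.34764737 0.29123367] [1.28450417e-03 9.99999175e-01 2.95692643e-05] [-1.13239327  0.00713865 -3.47655185] [-0.01086976  0.0774151   0.05915785] 0.16030478270597184
```

View pics/k2.png

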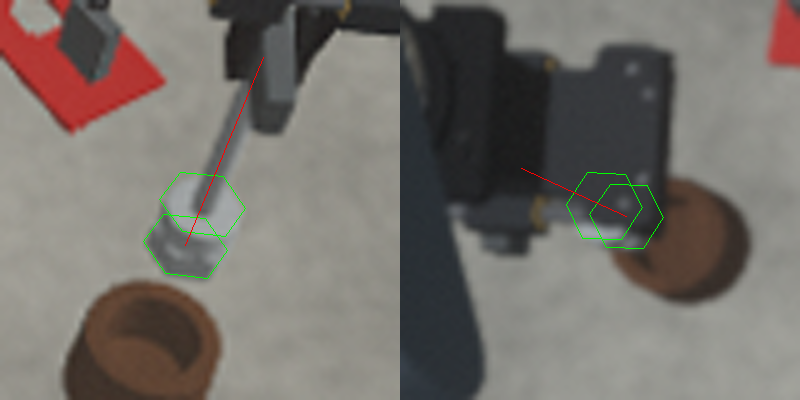

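Call:
send_rows(
  plan=[
    [[0.02,-0.9,0,0.09,1],[0.02,-0.96,0,0.09,1],[0.02,-0.96,0,0.09,1],[0.02,-0.96,0,0.09,1],[0.02,-0.96,0,0.09,1],[0.02,-0.96,0,0.09,1],[0.02,-0.96,0,0.09,1],[0.02,-0.96,0,0.09,1],[0.02,-0.96,0,0.09,1],[0.02,-0.96,0,0.09,1],[0.02,-0.96,0,0.09,1],[0.02,-0.96,0,0.09,1],[0.02,-0.96,0,0.09,1],[0.02,-0.96,0,0.09,1],[0.02,-0.96,0,0.09,1],[0.02,-0.96,0,0.09,1],[0.02,-0.96,0,0.09,1],[0.02,-0.96,0,0.09,1],[0.02,-0.96,0,0.09,1],[0.02,-0.96,0,0.09,1]],
  ],
)

```text
time_s: 33.55
position: [0.4629, -0.2268, 0.2891]
tcp_rot: [[-0.984, -0.178, -0.003], [-0.178, 0.984, 0.003], [0.003, 0.003, -1.0]]
force: [0.4, 0.5, -2.6]
opening: 0.158
```

Call:
send_rows(
  plan=[
    [[0.02,-0.9,0,0.06,1],[0.02,-0.6,0,0.05,1],[0,-0.4,0,0,1],[0,0,0,0,1],[0,0,0,0,1]],
  ],
)

```text
time_s: 34.05
position: [0.4646, -0.2823, 0.2901]
tcp_rot: [[-0.982, -0.188, -0.002], [-0.188, 0.982, 0.003], [0.001, 0.003, -1.0]]
force: [-0.5, -0.2, -3.1]
opening: 0.16
```

Call:
send_rows(
  plan=[
    [[0.11,-0.27,0,0,1],[0,0,-0.3,0,1],[0,0,-0.3,0,1],[0,0,0,0,1],[0,0,0,0,1],[0,0,0,0,1]],
  ],
)

```text
time_s: 34.65
position: [0.4686, -0.2914, 0.2732]
tcp_rot: [[-0.982, -0.189, 0.0], [-0.189, 0.982, -0.0], [-0.0, -0.0, -1.0]]
force: [-0.1, -0.2, -3.4]
opening: 0.162
```

```bash
cat > sk.py <<'E'
from h import *
s=bot.read_state(); print(s['position'],np.rad2deg(np.arctan2(s['tcp_rot'][1,1],s['tcp_rot'][0,1])),s['tcp_rot'][:,2].round(4),s['force'],s['moment'],s['joint_positions'].round(1))
x,y,z=s['position']; out=[]; th=np.arctan2(s['tcp_rot'][1,1],s['tcp_rot'][0,1])-np.pi/2
import sys
for n in('scene','top'):
    c=cap(n); R=34
    u,v=proj(c,[[.468,-.29,.10]])[0].astype(int)
    im=cv2.resize(c['img'][v-R:v+R,u-R:u+R],(400,400),interpolation=cv2.INTER_CUBIC)
    k=lambda p:((p-[u-R,v-R]+.5)*(400/2/R)).astype(np.int32)
    for zz in (0,.036):
        b=th+np.deg2rad(30+60*np.arange(6)); q=proj(c,np.c_[x+.0195*np.cos(b),y+.0195*np.sin(b),np.full(6,z-.163+zz)])
        cv2.polylines(im,[k(q)],True,(0,255,0),1)
    b=np.linspace(0,6.28,40)
    cv2.polylines(im,[k(proj(c,np.c_[.468+.024*np.cos(b),-.29+.024*np.sin(b),np.full(40,.09)]))],True,(0,255,255),1)
    cv2.polylines(im,[k(proj(c,np.c_[.468+.038*np.cos(b),-.29+.038*np.sin(b),np.full(40,.09)]))],True,(0,255,255),1)
    out.append(im)
cv2.imwrite('pics/'+sys.argv[1],np.hstack(out))
E
python3 sk.py k3.png
```

```text
[ 0.46860991 -0.29135353  0.27323397] 100.88204172197257 [ 2.e-04 -1.e-04 -1.e+00] [-0.08711279 -0.20494257 -3.44779211] [-0.01925039  0.00592974 -0.00747674] [ -43.5   22.3   90.4    0.    67.3 -144.4]
```

View pics/k3.png

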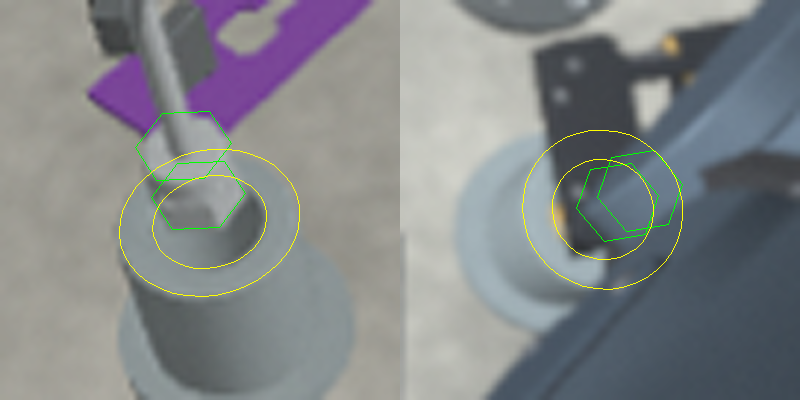

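Call:
send_rows(
  plan=[
    [[-0.02,0.02,-0.4,0,1],[0,0,-0.4,0,1],[0,0,-0.4,0,1],[0,0,-0.4,0,1],[0,0,-0.4,0,1],[0,0,-0.2,0,1],[0,0,0,0,1],[0,0,0,0,1]],
  ],
)

```text
time_s: 35.55
position: [0.4681, -0.291, 0.2072]
tcp_rot: [[-0.982, -0.189, 0.0], [-0.189, 0.982, -0.0], [-0.0, -0.0, -1.0]]
force: [-0.3, 0.6, -3.1]
opening: 0.154
```

```bash
python3 sk.py k4.png
```

```text
[ 0.46811625 -0.29103715  0.20716241] 100.87270024841946 [ 2.e-04 -2.e-04 -1.e+00] [-0.30903259  0.59576842 -3.08054189] [ 0.00870015  0.00260527 -0.05564542] [ -43.5   26.9   94.7   -0.    58.3 -144.4]
```

View pics/k4.png

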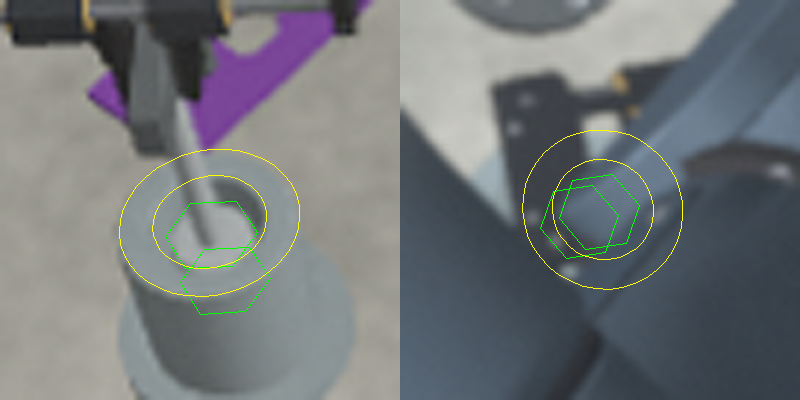

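Call:
send_rows(
  plan=[
    [[0,0,-0.3,0,1],[0,0,-0.1,0,1],[0,0,-0.1,0,1],[0,0,0,0,1],[0,0,0,0,1]],
  ],
)

```text
time_s: 36.15
position: [0.4679, -0.291, 0.192]
tcp_rot: [[-0.982, -0.189, 0.0], [-0.189, 0.982, -0.0], [0.0, -0.0, -1.0]]
force: [-1.0, -0.7, -3.7]
opening: 0.159
```

Call:
send_rows(
  plan=[
    [[0,0,-0.1,0,1],[0,0,-0.1,0,1],[0,0,0,0,1],[0,0,0,0,1]],
  ],
)

```text
time_s: 36.55
position: [0.4678, -0.2909, 0.1859]
tcp_rot: [[-0.982, -0.189, -0.0], [-0.189, 0.982, 0.0], [0.0, 0.0, -1.0]]
force: [1.4, -0.0, -3.2]
opening: 0.161
```

Socket is sliding over the nut. On to the floor (TCP about 0.178).

Call:
send_rows(
  plan=[
    [[0,0,-0.1,0,1],[0,0,-0.1,0,1],[0,0,-0.04,0,1],[0,0,0,0,1],[0,0,0,0,1]],
  ],
)

```text
time_s: 37.05
position: [0.4679, -0.2909, 0.1788]
tcp_rot: [[-0.982, -0.189, -0.0], [-0.189, 0.982, 0.0], [0.0, 0.0, -1.0]]
force: [0.3, -1.5, -3.9]
opening: 0.159
```

Call:
send_rows(
  plan=[
    [[0,0,-0.01,-0.3,1],[0,0,0,-0.6,1],[0,0,0,-0.8,1],[0,0,0,-0.8,1],[0,0,0,-0.8,1],[0,0,0,-0.8,1],[0,0,0,-0.8,1],[0,0,0,-0.8,1],[0,0,0,-0.8,1],[0,0,0,-0.8,1]],
  ],
)

```text
time_s: 38.05
position: [0.4678, -0.2908, 0.1788]
tcp_rot: [[-0.856, 0.516, -0.0], [0.516, 0.856, -0.0], [0.0, -0.0, -1.0]]
force: [0.1, -1.2, -2.6]
opening: 0.16
```

```bash
python3 sk.py k5.png
```

```text
[ 0.46779808 -0.29083024  0.17878891] 58.923152610378935 [-4.e-04 -2.e-04 -1.e+00] [ 0.10015417 -1.20453907 -2.6001898 ] [-0.19247414  0.11035041  0.22590747] [ -43.5   29.2   96.3   -0.    54.5 -102.4]
```

Call:
send_rows(
  plan=[
    [[0,0,0,-0.9,1],[0,0,0,-0.9,1],[0,0,0,-0.9,1],[0,0,0,-0.9,1],[0,0,0,-0.9,1],[0,0,0,-0.9,1],[0,0,0,-0.9,1],[0,0,0,-0.9,1],[0,0,0,-0.9,1],[0,0,0,-0.9,1],[0,0,0,-0.9,1],[0,0,0,-0.9,1],[0,0,0,-0.9,1],[0,0,0,-0.9,1],[0,0,0,-0.9,1],[0,0,0,-0.9,1],[0,0,0,-0.9,1],[0,0,0,-0.9,1],[0,0,0,-0.9,1],[0,0,0,-0.9,1]],
  ],
)

```text
time_s: 40.15
position: [0.4684, -0.2904, 0.1788]
tcp_rot: [[0.697, 0.717, 0.001], [0.717, -0.697, 0.001], [0.001, 0.0, -1.0]]
force: [0.6, 0.8, -2.6]
opening: 0.16
```

```bash
python3 sk.py k6.png
```

```text
[ 0.46840101 -0.29036763  0.17878134] -44.181726432943144 [ 1.1e-03  8.0e-04 -1.0e+00] [ 0.60170824  0.80989633 -2.63939019] [ 0.03154675 -0.19384849  0.2419629 ] [-43.5  29.2  96.3   0.1  54.5   0.7]
```

View pics/k6.png

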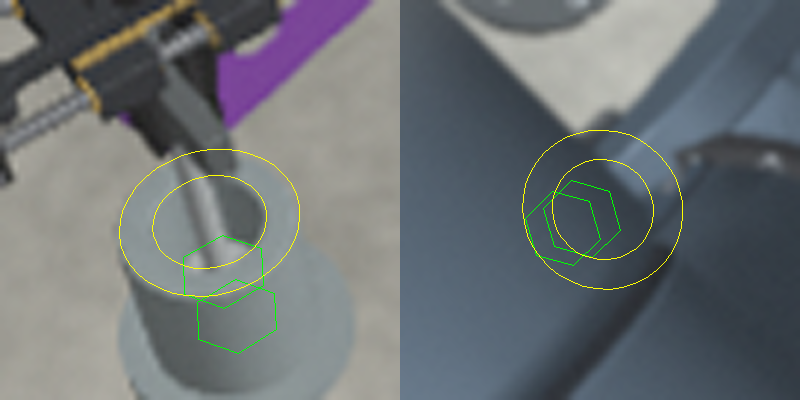

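Call:
send_rows(
  plan=[
    [[0,0,0,-0.9,1],[0,0,0,-0.9,1],[0,0,0,-0.9,1],[0,0,0,-0.9,1],[0,0,0,-0.9,1],[0,0,0,-0.9,1],[0,0,0,-0.9,1],[0,0,0,-0.9,1],[0,0,0,-0.9,1],[0,0,0,-0.9,1],[0,0,0,-0.9,1],[0,0,0,-0.9,1],[0,0,0,-0.9,1],[0,0,0,-0.9,1],[0,0,0,-0.9,1],[0,0,0,-0.9,1],[0,0,0,-0.9,1],[0,0,0,-0.9,1],[0,0,0,-0.9,1],[0,0,0,-0.9,1]],
  ],
)

```text
time_s: 42.25
position: [0.4688, -0.2913, 0.1788]
tcp_rot: [[0.541, -0.841, 0.002], [-0.841, -0.541, -0.001], [0.002, -0.001, -1.0]]
force: [2.2, 0.3, -4.1]
opening: 0.161
```

Call:
send_rows(
  plan=[
    [[0,0,0,-0.8,1],[0,0,0,-0.8,1],[0,0,0,-0.8,1],[0,0,0,-0.6,1],[0,0,0,-0.6,1]],
  ],
)

```text
time_s: 42.75
position: [0.4687, -0.2914, 0.1788]
tcp_rot: [[0.212, -0.977, 0.002], [-0.977, -0.212, -0.001], [0.002, -0.002, -1.0]]
force: [2.3, -0.3, -3.9]
opening: 0.163
```

```bash
python3 sk.py k7.png
```

```text
[ 0.46870625 -0.29140737  0.1787961 ] -167.77628471861948 [ 0.0019 -0.0014 -1.    ] [ 2.33169795 -0.34507957 -3.86133224] [-0.2215383  -0.32580597  0.19617716] [-43.5  29.2  96.2   0.   54.4 124.3]
```

Call:
send_rows(
  plan=[
    [[0,0,0,-0.6,1],[0,0,0,-0.5,1],[0,0,0,-0.4,1],[0,0,0,-0.4,1],[0,0,0,-0.4,1],[0,0,0,0,1]],
  ],
)

```text
time_s: 43.45
position: [0.4685, -0.2914, 0.1788]
tcp_rot: [[-0.015, -1.0, 0.001], [-1.0, 0.015, -0.001], [0.001, -0.001, -1.0]]
force: [2.6, -1.3, -4.2]
opening: 0.16
```

```bash
python3 sk.py k7.png
```

```text
[ 0.46846749 -0.29137016  0.17882001] 179.1508508187665 [ 0.0014 -0.0013 -1.    ] [ 2.6249221  -1.26529518 -4.16638646] [-0.27468227 -0.39603539  0.17958535] [-43.5  29.2  96.2   0.   54.4 137.4]
```

Call:
send_rows(
  plan=[
    [[0,0,0,-0.4,1],[0,0,0,-0.4,1],[0,0,0,-0.4,1],[0,0,0,0,1]],
  ],
)

```text
time_s: 43.95
position: [0.4681, -0.2911, 0.1789]
tcp_rot: [[-0.135, -0.991, 0.0], [-0.991, 0.135, -0.001], [0.001, -0.001, -1.0]]
force: [0.8, -1.7, -2.8]
opening: 0.158
```

```bash
python3 sk.py k7.png
```

```text
[ 0.4681015  -0.29107244  0.17886314] 172.2571261730023 [ 4.e-04 -8.e-04 -1.e+00] [ 0.83929489 -1.69878285 -2.84648849] [-0.20834437 -0.34970515  0.44515555] [-43.5  29.2  96.3  -0.   54.5 144.3]
```

Call:
send_rows(
  plan=[
    [[0,0,0,-0.4,1],[0,0,0,-0.2,1],[0,0,0,0,1]],
  ],
)

```text
time_s: 44.35
position: [0.468, -0.291, 0.1788]
tcp_rot: [[-0.195, -0.981, 0.0], [-0.981, 0.195, -0.001], [0.001, -0.0, -1.0]]
force: [1.2, -1.0, -1.3]
opening: 0.16
```

```bash
python3 sk.py k7.png
```

```text
[ 0.46796671 -0.29102701  0.17882428] 168.75617557826618 [ 1.e-04 -6.e-04 -1.e+00] [ 1.17726693 -0.95870045 -1.29972087] [-0.28360249 -0.28762693  0.66132359] [-43.5  29.2  96.3  -0.   54.5 147.8]
```

Call:
send_rows(
  plan=[
    [[0,0,0,-0.4,1],[0,0,0,-0.4,1],[0,0,0,0,1]],
  ],
)

```text
time_s: 44.75
position: [0.468, -0.2909, 0.1788]
tcp_rot: [[-0.276, -0.961, 0.001], [-0.961, 0.276, 0.0], [-0.001, -0.0, -1.0]]
force: [1.8, -0.9, -1.5]
opening: 0.157
```

```bash
python3 sk.py k7.png
```

```text
[ 0.46796645 -0.29086244  0.17882133] 163.95255090929726 [ 6.e-04  4.e-04 -1.e+00] [ 1.80983393 -0.94771904 -1.48652131] [-0.25761751 -0.23049686 -0.19468832] [-4.350e+01  2.920e+01  9.630e+01  1.000e-01  5.450e+01  1.525e+02]
```

View pics/k7.png

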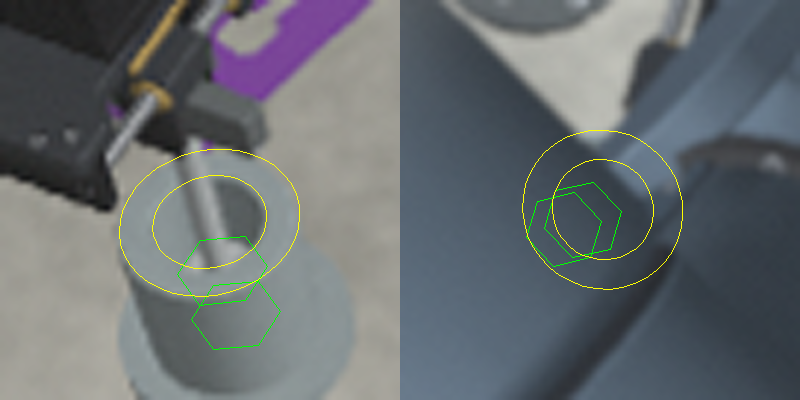

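Call:
send_rows(
  plan=[
    [[0,0,0,-0.3,1],[0,0,0,0,1]],
  ],
)

```text
time_s: 45.05
position: [0.4679, -0.2909, 0.1788]
tcp_rot: [[-0.302, -0.953, -0.0], [-0.953, 0.302, -0.0], [0.0, -0.0, -1.0]]
force: [1.9, -1.3, -0.0]
opening: 0.163
```

```bash
python3 sk.py k8.png; python3 - <<'E'
from h import *
s=bot.read_state(); print(s['moment'],s['force'],s['opening'],s['tau'])
c=cap('scene');u,v=proj(c,[[.468,-.29,.17]])[0].astype(int);cv2.imwrite('pics/k8b.png',cv2.resize(c['img'][v-50:v+50,u-60:u+60],(720,600),interpolation=cv2.INTER_CUBIC))
E
```

```text
[ 0.46787582 -0.29085635  0.1788098 ] 162.4266883006867 [-0.e+00 -1.e-04 -1.e+00] [ 1.92170522 -1.30296445 -0.04804391] [-0.23679714 -0.19143969  0.2247486 ] [-43.5  29.2  96.3  -0.   54.5 154.1]
[-0.20549587 -0.20841531  0.20292516] [ 1.43391725 -1.16802852  0.11276456] 0.15810205529193241 [ -0.09216297 -39.18112636 -13.11238647   0.11174993   0.49203079
   0.24773268]
```

View pics/k8b.png

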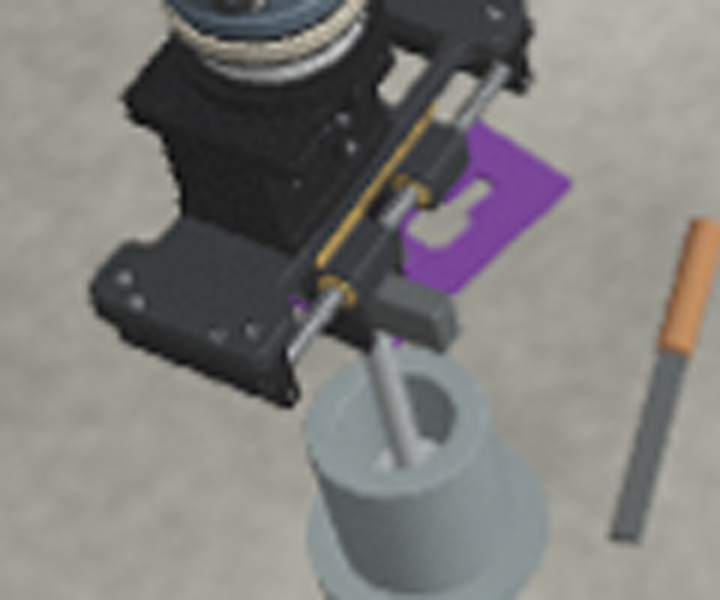

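```bash
cat > barov.py <<'E'
from h import *
import sys
s=bot.read_state(); x,y,z=s['position']; th=np.arctan2(s['tcp_rot'][1,1],s['tcp_rot'][0,1])-np.pi/2
c=cap('scene');u,v=proj(c,[[x,y,z]])[0].astype(int);out=[]
for d in map(float,sys.argv[2:]):
    im=cv2.resize(c['img'][v-24:v+24,u-24:u+24],(400,400),interpolation=cv2.INTER_CUBIC)
    for zz in(-.013,.013):
        p=(proj(c,Tf([[-.04,-.007,zz],[.04,-.007,zz],[.04,.007,zz],[-.04,.007,zz]],x,y,th+np.deg2rad(d),z))-[u-24,v-24]+.5)*400/48
        cv2.polylines(im,[p.astype(np.int32)],True,(0,255,255) if zz>0 else (255,0,255),1,cv2.LINE_AA)
    out.append(im)
cv2.imwrite('pics/'+sys.argv[1],np.hstack(out)); print(np.rad2deg(th))
E
python3 barov.py bo.png 0 15
```

```text
72.42055000896167
```

View pics/bo.png

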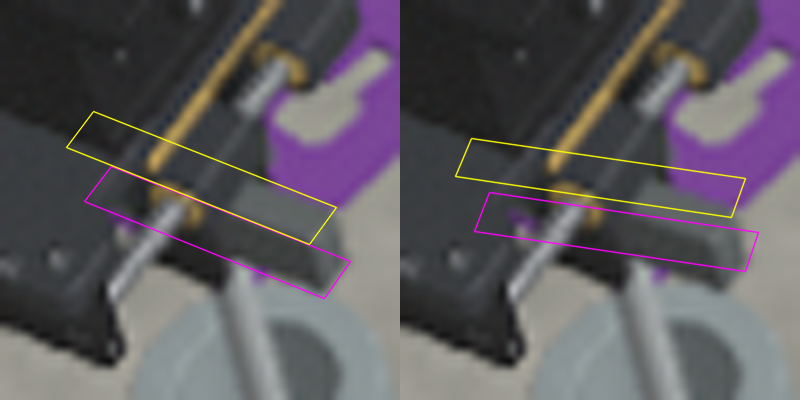

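Call:
send_rows(
  plan=[
    [[0,0,0,0.05,-1],[0,0,0,0,-1],[0,0,0,0,-1],[0,0,0,0,-1],[0,0,0,0,-1],[0,0,0,0,-1],[0,0,0.5,0,-1],[0,0,1,0,-1],[0,0,1,0,-1],[0,0,1,1,-1],[0,0,0,1,-1],[0,0,0,1,-1],[0,0,0,1,-1],[0,0,0,1,-1],[0,0,0,1,-1],[0,0,0,0,-1]],
  ],
)

```text
time_s: 46.85
position: [0.4678, -0.2907, 0.2836]
tcp_rot: [[0.293, -0.956, -0.0], [-0.956, -0.293, 0.0], [-0.0, 0.0, -1.0]]
force: [0.2, -0.4, 0.5]
opening: 0.997
```

```bash
python3 - <<'E'
from h import *
s=bot.read_state(); print(s['position'],s['moment'],s['force'],s['opening'],s['joint_positions'][5])
c=cap('scene');out=[]
x,y,z=.4679,-.2909,.1788
u,v=proj(c,[[x,y,z]])[0].astype(int)
for d in (72.4,82):
    im=cv2.resize(c['img'][v-24:v+36,u-24:u+36],(400,400),interpolation=cv2.INTER_CUBIC)
    for zz in(-.013,.013):
        p=(proj(c,Tf([[-.04,-.007,zz],[.04,-.007,zz],[.04,.007,zz],[-.04,.007,zz]],x,y,np.deg2rad(d),z))-[u-24,v-24]+.5)*400/60
        cv2.polylines(im,[p.astype(np.int32)],True,(0,255,255) if zz>0 else (255,0,255),1,cv2.LINE_AA)
    out.append(im)
cv2.imwrite('pics/bo2.png',np.hstack(out))
E
```

```text
[ 0.46777161 -0.29071151  0.28359345] [ 0.05573572  0.13915076 -0.00456393] [ 0.23141532 -0.40958417  0.53918318] 0.9967448755189187 119.49698253609371
```

View pics/bo2.png

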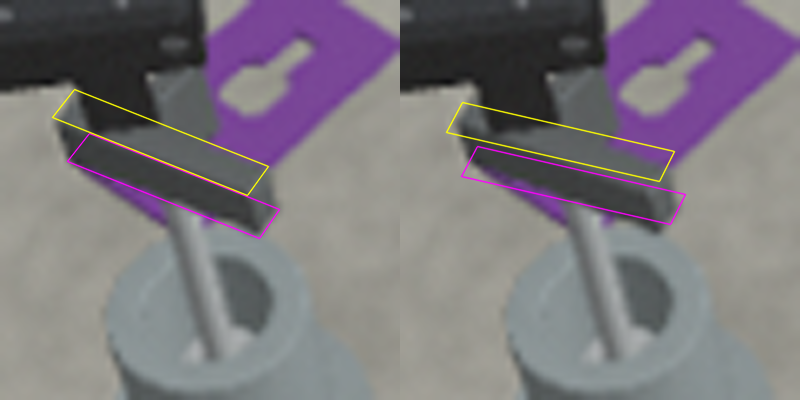

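Call:
send_rows(
  plan=[
    [[0,0,0,1,-1],[0,0,0,1,-1],[0,0,0,1,-1],[0,0,0,1,-1],[0,0,0,1,-1],[0,0,0,1,-1],[0,0,0,1,-1],[0,0,0,1,-1],[0,0,0,1,-1],[0,0,0,1,-1],[0,0,0,1,-1],[0,0,0,1,-1],[0,0,0,1,-1],[0,0,0,1,-1],[0,0,0,1,-1],[0,0,0,1,-1],[0,0,0,1,-1],[0,0,0,1,-1],[0,0,0,1,-1],[0,0,0,1,-1]],
  ],
)

```text
time_s: 48.9
position: [0.4678, -0.2908, 0.2836]
tcp_rot: [[0.746, 0.665, -0.0], [0.665, -0.746, 0.0], [-0.0, -0.0, -1.0]]
force: [0.1, 1.4, 0.5]
opening: 0.999
```

Call:
send_rows(
  plan=[
    [[0,0,0,1,-1],[0,0,0,1,-1],[0,0,0,1,-1],[0,0,0,1,-1],[0,0,0,0.7,-1],[0,0,0,0,-1],[0,0,0,0,-1]],
  ],
)

```text
time_s: 49.6
position: [0.4679, -0.2908, 0.2836]
tcp_rot: [[0.368, 0.93, -0.0], [0.93, -0.368, 0.0], [0.0, -0.0, -1.0]]
force: [0.4, 0.0, 0.6]
opening: 0.999
```

Call:
send_rows(
  plan=[
    [[0,0,-0.6,0.7,-1],[0,0,-0.9,0,-1],[0,0,-0.9,0,-1],[0,0,-0.7,0,-1],[0,0,-0.39,0,-1],[0,0,0,0,-1],[0,0,0,0,0.5],[0,0,0,0,0.5],[0,0,0,0,1],[0,0,0,0,1],[0,0,0,0,1],[0,0,0,0,1],[0,0,0,0,1],[0,0,0,0,1],[0,0,0,0,1],[0,0,0,0,1],[0,0,0,0,1],[0,0,0,0,1]],
  ],
)

```text
time_s: 51.4
position: [0.468, -0.2909, 0.1789]
tcp_rot: [[0.299, 0.954, 0.0], [0.954, -0.299, -0.0], [-0.0, 0.0, -1.0]]
force: [-0.6, -0.0, -0.4]
opening: 0.159
```

```bash
python3 sk.py k9.png; python3 barov.py bo3.png 0
```

```text
[ 0.46800622 -0.29089503  0.17890769] -17.411088036597075 [ 1.e-04 -2.e-04 -1.e+00] [-0.61887396 -0.04020249 -0.3904247 ] [-0.11615302 -0.06150854  0.23303194] [-43.5  29.2  96.3  -0.   54.5 -26.1]
-107.42138398658375
```

View pics/bo3.png

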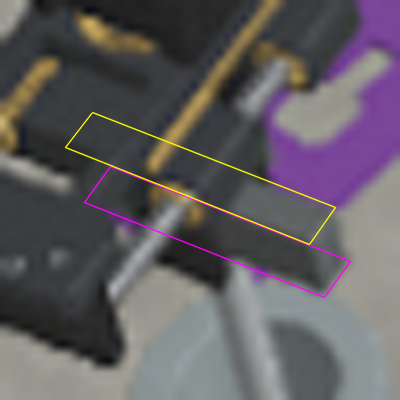

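Regripped. Continue clockwise in small steps, watching the moment.

Call:
send_rows(
  plan=[
    [[0,0,0,-0.3,1],[0,0,0,-0.3,1],[0,0,0,0,1]],
  ],
)

```text
time_s: 51.85
position: [0.468, -0.2909, 0.1789]
tcp_rot: [[0.359, 0.933, 0.0], [0.933, -0.359, 0.0], [0.0, 0.0, -1.0]]
force: [0.2, 0.2, -1.4]
opening: 0.159
```

```bash
python3 sk.py k9.png
```

```text
[ 0.46798752 -0.29088786  0.17887051] -21.048456193652697 [ 4.e-04  3.e-04 -1.e+00] [ 0.22792088  0.23452826 -1.39685588] [-0.17349221 -0.11696382 -0.22824352] [-43.5  29.2  96.3   0.   54.5 -22.5]
```

Call:
send_rows(
  plan=[
    [[0,0,0,-0.3,1],[0,0,0,-0.3,1],[0,0,0,0,1]],
  ],
)

```text
time_s: 52.25
position: [0.4679, -0.2908, 0.1788]
tcp_rot: [[0.413, 0.911, -0.0], [0.911, -0.413, 0.0], [0.0, -0.0, -1.0]]
force: [0.3, -1.3, -3.3]
opening: 0.16
```

```bash
python3 sk.py k9.png
```

```text
[ 0.46790339 -0.2908177   0.17882934] -24.376898844950244 [-0.e+00  1.e-04 -1.e+00] [ 0.32465214 -1.30380771 -3.25370139] [-0.15890825 -0.10726142 -0.03617246] [-43.5  29.2  96.3   0.   54.5 -19.1]
```

Call:
send_rows(
  plan=[
    [[0,0,0,-0.4,1],[0,0,0,-0.4,1],[0,0,0,0,1]],
  ],
)

```text
time_s: 52.65
position: [0.4678, -0.2907, 0.1788]
tcp_rot: [[0.483, 0.875, -0.0], [0.875, -0.483, 0.0], [0.0, -0.0, -1.0]]
force: [1.0, -0.1, -3.1]
opening: 0.157
```

```bash
python3 sk.py k9.png;python3 barov.py bo4.png 0 8
```

```text
[ 0.46777331 -0.29072339  0.17880175] -28.901095008133804 [-3.e-04  3.e-04 -1.e+00] [ 1.02195959 -0.11088681 -3.14319367] [-0.20491601 -0.14862012  0.01765003] [-43.5  29.2  96.3   0.   54.6 -14.6]
-118.85612815635746
```

View pics/bo4.png

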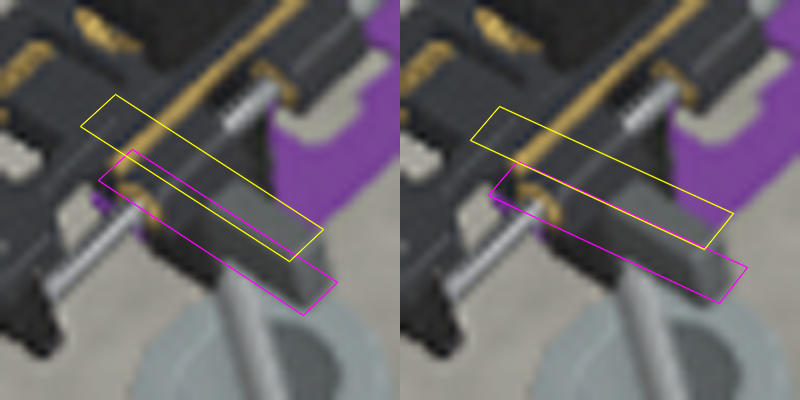

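Call:
send_rows(
  plan=[
    [[0,0,0,-0.4,1],[0,0,0,-0.4,1],[0,0,0,0,1]],
  ],
)

```text
time_s: 53.1
position: [0.4677, -0.2906, 0.1788]
tcp_rot: [[0.551, 0.834, -0.001], [0.834, -0.551, 0.001], [0.0, -0.001, -1.0]]
force: [0.3, 0.5, -3.5]
opening: 0.16
```

```bash
python3 sk.py k9.png
```

```text
[ 0.46766724 -0.29059819  0.17883522] -33.45582514072443 [-6.e-04  6.e-04 -1.e+00] [ 0.29041943  0.45891247 -3.51271424] [-0.11615829 -0.01073721 -0.04628449] [-43.5  29.2  96.3  -0.   54.6 -10. ]
```

Call:
send_rows(
  plan=[
    [[0,0,0,-0.4,1],[0,0,0,-0.4,1],[0,0,0,0,1]],
  ],
)

```text
time_s: 53.5
position: [0.4675, -0.2906, 0.1788]
tcp_rot: [[0.616, 0.788, -0.001], [0.788, -0.616, 0.001], [-0.0, -0.001, -1.0]]
force: [-0.1, 0.4, -2.9]
opening: 0.16
```

```bash
python3 sk.py k9.png
```

```text
[ 0.46754263 -0.29061363  0.17879973] -38.01813216054587 [-9.e-04  6.e-04 -1.e+00] [-0.0917936   0.41085768 -2.88965339] [-0.02449221  0.11364781 -0.00641961] [-43.5  29.2  96.3  -0.   54.6  -5.5]
```

Call:
send_rows(
  plan=[
    [[0,0,0,-0.4,1],[0,0,0,-0.4,1],[0,0,0,0,1]],
  ],
)

```text
time_s: 53.9
position: [0.4678, -0.2908, 0.1789]
tcp_rot: [[0.677, 0.736, -0.0], [0.736, -0.677, 0.0], [-0.0, -0.0, -1.0]]
force: [0.3, 0.2, -3.3]
opening: 0.161
```

```bash
python3 sk.py k9.png
```

```text
[ 0.46776912 -0.29081429  0.17892179] -42.604649295350946 [-3.e-04  2.e-04 -1.e+00] [ 0.33509814  0.1829626  -3.29072462] [-0.09089839  0.07647683  0.00937899] [-43.5  29.2  96.3  -0.   54.6  -0.9]
```

Call:
send_rows(
  plan=[
    [[0,0,0,-0.4,1],[0,0,0,-0.4,1],[0,0,0,0,1]],
  ],
)

```text
time_s: 54.3
position: [0.4679, -0.2908, 0.1789]
tcp_rot: [[0.734, 0.68, -0.0], [0.68, -0.734, 0.0], [0.0, -0.0, -1.0]]
force: [-0.1, -0.3, -3.6]
opening: 0.156
```

```bash
python3 sk.py k9.png
```

```text
[ 0.46789472 -0.29083504  0.17893671] -47.18521330847804 [-0.  0. -1.] [-0.11656204 -0.29802891 -3.5886942 ] [-0.11358432  0.1339623   0.02013198] [-43.5  29.2  96.3   0.   54.5   3.7]
```

Call:
send_rows(
  plan=[
    [[0,0,0,-0.4,1],[0,0,0,0,1],[0,0,0,0,1]],
  ],
)

```text
time_s: 54.7
position: [0.4679, -0.2909, 0.179]
tcp_rot: [[0.76, 0.65, 0.0], [0.65, -0.76, -0.0], [0.0, 0.0, -1.0]]
force: [1.1, -0.4, -4.2]
opening: 0.157
```

```bash
python3 sk.py k9.png
```

```text
[ 0.46794396 -0.29086173  0.17896943] -49.45617792090452 [ 1.e-04 -1.e-04 -1.e+00] [ 1.06224196 -0.37681294 -4.16688202] [-0.01742849  0.02357062 -0.02742127] [-43.5  29.2  96.3   0.   54.5   6. ]
```

Call:
send_rows(
  plan=[
    [[0,0,0,-0.4,1],[0,0,0,0,1],[0,0,0,0,1]],
  ],
)

```text
time_s: 55.1
position: [0.468, -0.2909, 0.179]
tcp_rot: [[0.785, 0.619, 0.0], [0.619, -0.785, -0.0], [0.0, 0.0, -1.0]]
force: [1.2, -1.3, -2.9]
opening: 0.157
```

```bash
python3 sk.py k9.png
```

```text
[ 0.46799266 -0.29087059  0.17896825] -51.76122996792622 [ 2.e-04 -1.e-04 -1.e+00] [ 1.15753886 -1.26433942 -2.92331486] [-0.04431193 -0.01213883  0.02513754] [-43.5  29.2  96.3   0.   54.5   8.3]
```

Call:
send_rows(
  plan=[
    [[0,0,0,-0.4,1],[0,0,0,-0.3,1],[0,0,0,0,1]],
  ],
)

```text
time_s: 55.5
position: [0.468, -0.2909, 0.179]
tcp_rot: [[0.827, 0.562, 0.0], [0.562, -0.827, -0.0], [0.0, 0.0, -1.0]]
force: [0.8, 0.1, -2.8]
opening: 0.156
```

```bash
python3 sk.py k9.png
```

```text
[ 0.46800531 -0.29089329  0.17899755] -55.82224096139811 [ 2.e-04 -1.e-04 -1.e+00] [ 0.84041348  0.08518818 -2.75541483] [-0.04152439 -0.1657424   0.07647533] [-43.5  29.2  96.3   0.   54.5  12.3]
```

Call:
send_rows(
  plan=[
    [[0,0,0,-0.4,1],[0,0,0,-0.3,1],[0,0,0,0,1]],
  ],
)

```text
time_s: 55.9
position: [0.4679, -0.2909, 0.179]
tcp_rot: [[0.864, 0.503, 0.0], [0.503, -0.864, -0.0], [0.0, 0.0, -1.0]]
force: [0.7, 0.6, -3.4]
opening: 0.154
```

```bash
python3 sk.py k9.png;python3 barov.py bo5.png 0 8
```

```text
[ 0.46793743 -0.29085852  0.17898222] -59.82557159048237 [ 1.e-04 -1.e-04 -1.e+00] [ 0.67912962  0.57299554 -3.42547521] [ 0.02636511 -0.12888746  0.08936446] [-43.5  29.2  96.3  -0.   54.5  16.3]
-149.80503018405204
```

View pics/bo5.png

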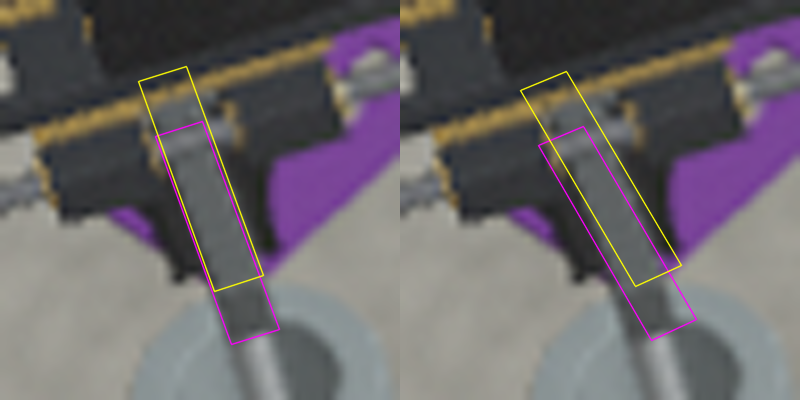

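View pics/k9.png

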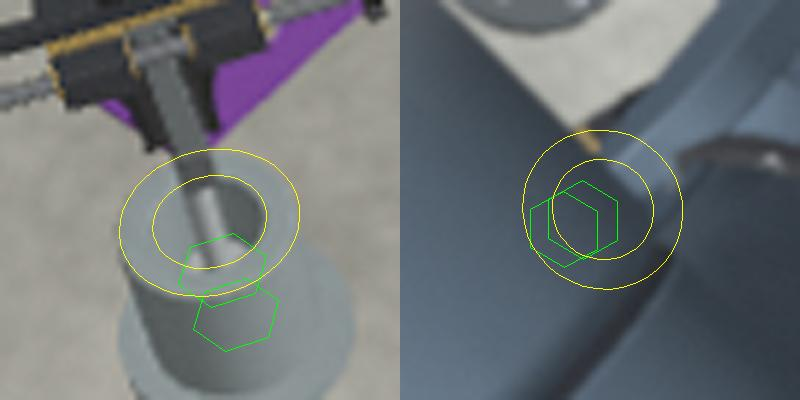

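Call:
send_rows(
  plan=[
    [[0,0,0,-0.4,1],[0,0,0,0,1]],
  ],
)

```text
time_s: 56.25
position: [0.4679, -0.2908, 0.179]
tcp_rot: [[0.884, 0.468, -0.0], [0.468, -0.884, -0.0], [-0.0, 0.0, -1.0]]
force: [0.2, 0.2, -3.1]
opening: 0.158
```

```bash
python3 sk.py k9.png
```

```text
[ 0.46790741 -0.29084993  0.17897062] -62.097846940938794 [-0.e+00 -1.e-04 -1.e+00] [ 0.2088434   0.18094266 -3.08937342] [-0.05636117 -0.14149775  0.18565797] [-43.5  29.2  96.3  -0.   54.5  18.6]
```

Call:
send_rows(
  plan=[
    [[0,0,0,-0.4,1],[0,0,0,0,1]],
  ],
)

```text
time_s: 56.55
position: [0.4679, -0.2908, 0.179]
tcp_rot: [[0.901, 0.433, -0.0], [0.433, -0.901, -0.0], [-0.0, -0.0, -1.0]]
force: [1.1, -0.7, -3.0]
opening: 0.161
```

```bash
python3 sk.py k9.png
```

```text
[ 0.46786877 -0.29082233  0.1789639 ] -64.35186695768715 [-2.e-04 -1.e-04 -1.e+00] [ 1.08191632 -0.7109823  -2.98046488] [ 0.02716569 -0.06824897  0.31883323] [-43.5  29.2  96.3  -0.   54.6  20.9]
```

Call:
send_rows(
  plan=[
    [[0,0,0,-0.4,1],[0,0,0,0,1]],
  ],
)

```text
time_s: 56.85
position: [0.4679, -0.2908, 0.179]
tcp_rot: [[0.918, 0.397, -0.0], [0.397, -0.918, -0.0], [-0.0, -0.0, -1.0]]
force: [0.1, 0.4, -3.5]
opening: 0.159
```

```bash
python3 sk.py k9.png
```

```text
[ 0.46785311 -0.29080328  0.17895989] -66.63718990805084 [-2.e-04 -0.e+00 -1.e+00] [ 0.14624224  0.40781789 -3.49830675] [ 0.1066135  -0.06585618  0.49420062] [-43.5  29.2  96.3  -0.   54.6  23.2]
```

Call:
send_rows(
  plan=[
    [[0,0,0,0.5,1],[0,0,0,0.5,1],[0,0,0,0.5,1],[0,0,0,0.5,1],[0,0,0,0.4,1],[0,0,0,0,1],[0,0,0,0,1]],
  ],
)

```text
time_s: 57.65
position: [0.468, -0.2909, 0.179]
tcp_rot: [[0.799, 0.601, 0.0], [0.601, -0.799, 0.0], [0.0, 0.0, -1.0]]
force: [1.6, 0.6, -2.6]
opening: 0.158
```

```bash
python3 sk.py k9.png
```

```text
[ 0.46798394 -0.29094367  0.17897016] -53.061704478013006 [ 4.e-04  1.e-04 -1.e+00] [ 1.6440174   0.61162894 -2.64351256] [ 0.02749816 -0.17243314 -0.10796216] [-43.5  29.2  96.3   0.   54.5   9.5]
```

Call:
send_rows(
  plan=[
    [[0,0,0.2,0,1],[0,0,0.3,0,1],[0,0,0.5,0,1],[0,0,0.6,0,1],[0,0,0.7,0,1],[0,0,0.7,0,1],[0,0,0.7,0,1],[0,0,0,0,1],[0,0,0,0,1]],
  ],
)

```text
time_s: 58.65
position: [0.4677, -0.2907, 0.2907]
tcp_rot: [[0.798, 0.602, 0.0], [0.602, -0.798, -0.001], [-0.0, 0.001, -1.0]]
force: [-0.3, -0.8, -3.4]
opening: 0.16
```

```bash
python3 sk.py k10.png
```

```text
[ 0.46765069 -0.29071932  0.29065288] -52.964933916670574 [ 4.e-04 -8.e-04 -1.e+00] [-0.27212059 -0.84724505 -3.43075152] [-0.02594572  0.11401368  0.01435397] [-43.5  21.1  89.3  -0.   69.5   9.5]
```

View pics/k10.png

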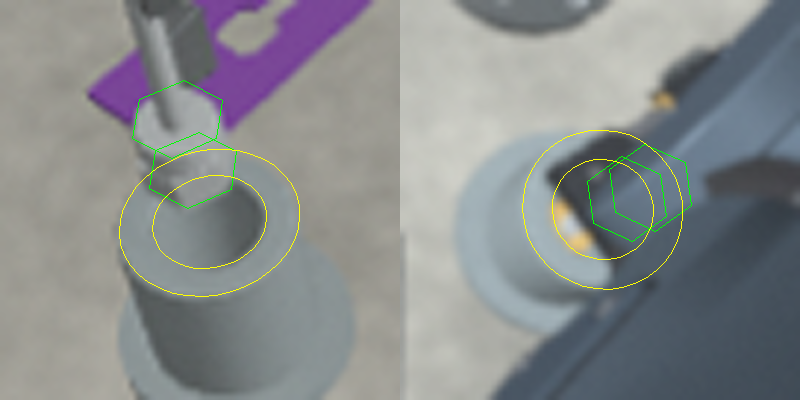

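Call:
send_rows(
  plan=[
    [[-0.02,0.9,0,0,1],[-0.02,0.96,0,0,1],[-0.02,0.96,0,0,1],[-0.02,0.96,0,0,1],[-0.02,0.96,0,0,1],[-0.02,0.96,0,0,1],[-0.02,0.96,0,0,1],[-0.02,0.96,0,0,1],[-0.02,0.96,0,0,1],[-0.02,0.96,0,0,1],[-0.02,0.96,0,0,1],[-0.02,0.96,0,0,1],[-0.02,0.96,0,0,1],[-0.02,0.96,0,0,1],[-0.02,0.96,0,0,1],[-0.02,0.96,0,0,1],[-0.02,0.96,0,0,1],[-0.02,0.96,0,0,1],[-0.02,0.96,0,0,1],[-0.02,0.96,0,0,1]],
  ],
)

```text
time_s: 60.75
position: [0.4549, 0.2842, 0.2885]
tcp_rot: [[0.798, 0.602, -0.003], [0.602, -0.798, -0.001], [-0.003, -0.001, -1.0]]
force: [0.1, -0.0, -2.5]
opening: 0.156
```

Call:
send_rows(
  plan=[
    [[-0.02,0.9,0,0,1],[-0.02,0.6,0,0,1],[0,0.4,0,0,1],[0,0,0,0,1],[0,0,0,0,1]],
  ],
)

```text
time_s: 61.25
position: [0.4543, 0.3396, 0.2892]
tcp_rot: [[0.798, 0.602, -0.002], [0.602, -0.798, -0.002], [-0.002, 0.0, -1.0]]
force: [0.1, -0.3, -3.7]
opening: 0.16
```

```bash
python3 - <<'E'
from h import *
cs=[cap('top') for _ in range(4)]; c=cs[0]
cv2.imwrite('pics/top10.png',c['img'])
im=np.mean([q['img'].astype(float) for q in cs],0)
u0,v0=proj(c,[[.469,-.292,.031]])[0]; x0,y0=int(u0)-12,int(v0)-12
w=im[y0:y0+25,x0:x0+25]; k=w[:,:,2]-w[:,:,0]; base=np.median(k); k=np.clip((k-base-4)/75,0,1.2)
S=6
def ren(p,zt=.031):
    x,y,th,rp,bx,by=p
    m=np.zeros((25*S,25*S),np.uint8); off=np.array([x0-.5,y0-.5])
    a=th+np.pi/6+np.arange(6)*np.pi/3; R=.012/np.cos(np.pi/6)
    P=np.vstack([np.c_[x+R*np.cos(a),y+R*np.sin(a),np.full(6,zz)] for zz in(.015,zt)])
    cv2.fillConvexPoly(m,hull(c,P,S,off),1,shift=4)
    b=np.linspace(0,2*np.pi,48)
    cv2.fillConvexPoly(m,hull(c,np.c_[x+rp*np.cos(b),y+rp*np.sin(b),np.full(48,zt)],S,off),0,shift=4)
    r=np.zeros_like(m); cv2.fillConvexPoly(r,hull(c,np.c_[bx+.024*np.cos(b),by+.024*np.sin(b),np.full(48,.09)],S,off),1,shift=4)
    m=(m&r).astype(np.float32); m=cv2.GaussianBlur(m,(0,0),S*.6)
    return cv2.resize(m,(25,25),interpolation=cv2.INTER_AREA)
for t in range(0,60,6):
    f=lambda p:((ren([p[0],p[1],np.deg2rad(t),.0048,p[2],p[3]])-k)**2).sum()+((p[0]-p[2])**2+(p[1]-p[3])**2)*2e4
    s=np.array([.468,-.2907,.468,-.2894])
    q=minimize(f,s,method='Nelder-Mead',options=dict(initial_simplex=[s]+[s+d for d in np.eye(4)*.002],maxiter=250)); print(t,round(q.fun,2),end='; ')
cv2.imwrite('pics/nut2.png',cv2.resize(im[y0:y0+25,x0:x0+25].astype(np.uint8),(600,600),interpolation=cv2.INTER_CUBIC))
E
```

```text
0 1.23; 6 1.4; 12 1.66; 18 1.99; 24 2.26; 30 2.39; 36 2.04; 42 1.68; 48 1.37; 54 1.23;
```

View pics/nut2.png

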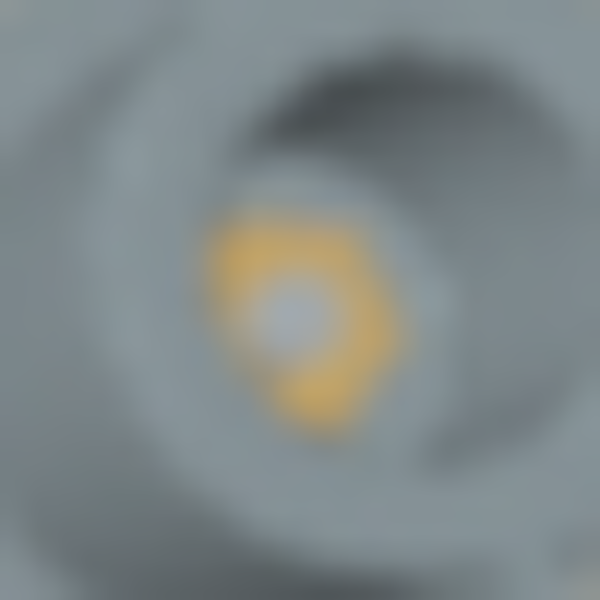

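```bash
cat > nutfit.py <<'E'
from h import *
def scan(c,im,lab):
    u0,v0=proj(c,[[.469,-.292,.031]])[0]; x0,y0=int(u0)-12,int(v0)-12
    w=im[y0:y0+25,x0:x0+25].astype(float); k=w[:,:,2]-w[:,:,0]; base=np.median(k); k=np.clip((k-base-4)/75,0,1.2)
    S=6
    def ren(p,zt=.031):
        x,y,th,rp,bx,by=p
        m=np.zeros((25*S,25*S),np.uint8); off=np.array([x0-.5,y0-.5])
        a=th+np.pi/6+np.arange(6)*np.pi/3; R=.012/np.cos(np.pi/6)
        P=np.vstack([np.c_[x+R*np.cos(a),y+R*np.sin(a),np.full(6,zz)] for zz in(.015,zt)])
        cv2.fillConvexPoly(m,hull(c,P,S,off),1,shift=4)
        b=np.linspace(0,2*np.pi,48)
        cv2.fillConvexPoly(m,hull(c,np.c_[x+rp*np.cos(b),y+rp*np.sin(b),np.full(48,zt)],S,off),0,shift=4)
        r=np.zeros_like(m); cv2.fillConvexPoly(r,hull(c,np.c_[bx+.024*np.cos(b),by+.024*np.sin(b),np.full(48,.09)],S,off),1,shift=4)
        m=(m&r).astype(np.float32); m=cv2.GaussianBlur(m,(0,0),S*.6)
        return cv2.resize(m,(25,25),interpolation=cv2.INTER_AREA)
    print(lab)
    for t in range(0,60,6):
        best=9
        for rp in(.0042,.0048,.0054):
            f=lambda p:((p[4]*ren([p[0],p[1],np.deg2rad(t),rp,p[2],p[3]])-k)**2).sum()+((p[0]-p[2])**2+(p[1]-p[3])**2)*5e4
            s=np.array([.468,-.2907,.468,-.2894,.9])
            q=minimize(f,s,method='Nelder-Mead',options=dict(initial_simplex=[s]+[s+d for d in np.diag([.002]*4+[.1])],maxiter=300))
            if q.fun<best: best=q.fun;bx=q.x
        print(t,round(best,2),bx.round(4),end='\n')
E
python3 - <<'E'
from nutfit import *
c=cap('top')
for f in('top0','top10'): scan(c,cv2.imread(f'pics/{f}.png'),f)
E
```

```text
top0
0 0.81 [ 0.4677 -0.2902  0.4679 -0.2898  1.141 ]
6 0.69 [ 0.468  -0.2904  0.4679 -0.2898  1.125 ]
12 0.51 [ 0.468  -0.2902  0.4677 -0.2899  1.1531]
18 0.5 [ 0.4678 -0.2902  0.4677 -0.29    1.1571]
24 0.59 [ 0.4677 -0.2902  0.4676 -0.29    1.1673]
30 0.74 [ 0.4677 -0.2902  0.4679 -0.2897  1.1458]
36 0.82 [ 0.4676 -0.2903  0.4677 -0.2899  1.1506]
42 0.92 [ 0.4676 -0.2903  0.4679 -0.2899  1.1375]
48 0.97 [ 0.4676 -0.2903  0.4681 -0.2899  1.1279]
54 0.99 [ 0.4678 -0.2905  0.4679 -0.2901  1.1162]
top10
0 0.47 [ 0.468  -0.2905  0.468  -0.2899  1.1859]
6 0.58 [ 0.4681 -0.2905  0.4682 -0.2897  1.1916]
12 0.86 [ 0.468  -0.2905  0.468  -0.2899  1.2033]
18 1.19 [ 0.468  -0.2903  0.4675 -0.29    1.1952]
24 1.37 [ 0.4681 -0.2903  0.4682 -0.2897  1.1958]
30 1.46 [ 0.468  -0.2903  0.4682 -0.2896  1.2377]
36 1.2 [ 0.4678 -0.2903  0.4673 -0.29    1.1949]
42 0.86 [ 0.468  -0.2904  0.4678 -0.2899  1.1835]
48 0.63 [ 0.4677 -0.2903  0.4679 -0.2899  1.1963]
54 0.47 [ 0.4681 -0.2905  0.468  -0.2899  1.1869]
```

```bash
python3 - <<'E'
from h import *
cs=[cap('top') for _ in range(8)]; c=cs[0]
im2=np.mean([q['img'].astype(float) for q in cs],0); np.save('nutend.npy',im2)
im1=cv2.imread('pics/top0.png').astype(float)
u0,v0=proj(c,[[.468,-.29,.031]])[0]; x0,y0=int(u0)-9,int(v0)-9
rows=[]
for im,angs in((im1,(7,17,31)),(im2,(45,51,57))):
    r=[]
    for a in angs:
        z=cv2.resize(im[y0:y0+19,x0:x0+19].astype(np.uint8),(266,266),interpolation=cv2.INTER_CUBIC)
        t=np.deg2rad(a)+np.pi/6+np.arange(6)*np.pi/3; R=.012/np.cos(np.pi/6)
        for zz in(.031,):
            p=(proj(c,np.c_[.468+R*np.cos(t),-.2904+R*np.sin(t),np.full(6,zz)])-[x0,y0]+.5)*14
            cv2.polylines(z,[p.astype(np.int32)],True,(0,0,255),1,cv2.LINE_AA)
        cv2.putText(z,str(a),(5,18),0,.6,(0,0,0),1); r.append(z)
    rows.append(np.hstack(r))
cv2.imwrite('pics/nutcmp.png',np.vstack(rows)); print(bot.read_state()['time_s'])
E
```

```text
61.9
```

View pics/nutcmp.png

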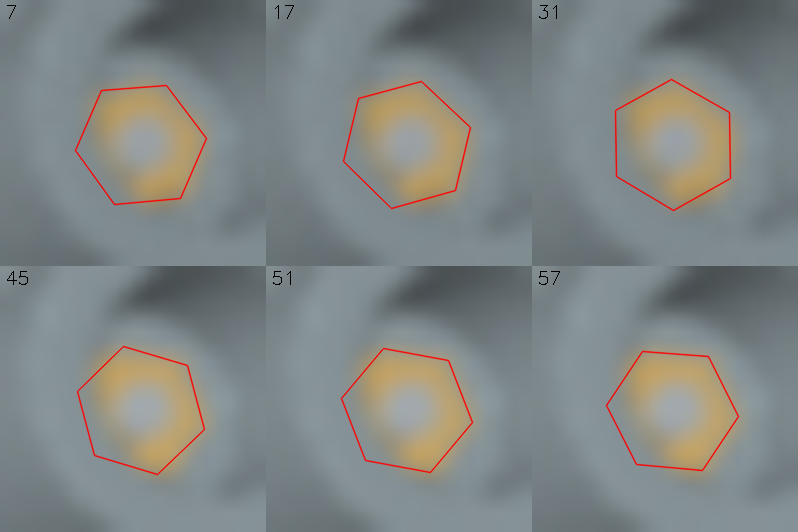

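Call:
send_rows(
  plan=[
    [[0.02,-0.9,0,0.07,1],[0.02,-0.96,0,0.07,1],[0.02,-0.96,0,0.07,1],[0.02,-0.96,0,0.07,1],[0.02,-0.96,0,0.07,1],[0.02,-0.96,0,0.07,1],[0.02,-0.96,0,0.07,1],[0.02,-0.96,0,0.07,1],[0.02,-0.96,0,0.07,1],[0.02,-0.96,0,0.07,1],[0.02,-0.96,0,0.07,1],[0.02,-0.96,0,0.07,1],[0.02,-0.96,0,0.07,1],[0.02,-0.96,0,0.07,1],[0.02,-0.96,0,0.07,1],[0.02,-0.96,0,0.07,1],[0.02,-0.96,0,0.07,1],[0.02,-0.96,0,0.07,1],[0.02,-0.96,0,0.07,1],[0.02,-0.96,0,0.07,1]],
  ],
)

```text
time_s: 63.9
position: [0.4667, -0.2351, 0.2901]
tcp_rot: [[0.706, 0.708, 0.0], [0.708, -0.706, -0.0], [0.0, 0.0, -1.0]]
force: [0.5, 0.1, -3.0]
opening: 0.157
```

Call:
send_rows(
  plan=[
    [[0.02,-0.9,0,0,1],[0.02,-0.6,0,0,1],[0,-0.4,0,0,1],[0,0,0,0,1],[0,0,0,0,1],[0,0,0,0,1]],
  ],
)

```text
time_s: 64.5
position: [0.4677, -0.2894, 0.2898]
tcp_rot: [[0.706, 0.709, -0.001], [0.709, -0.706, 0.001], [0.0, -0.001, -1.0]]
force: [-0.6, -0.1, -3.8]
opening: 0.159
```

Call:
send_rows(
  plan=[
    [[0.01,-0.05,-0.2,0,1],[0,0,-0.4,0,1],[0,0,-0.5,0,1],[0,0,-0.5,0,1],[0,0,-0.5,0,1],[0,0,-0.4,0,1],[0,0,-0.4,0,1],[0,0,-0.2,0,1],[0,0,0,0,1],[0,0,0,0,1]],
  ],
)

```text
time_s: 65.5
position: [0.4685, -0.2926, 0.1972]
tcp_rot: [[0.706, 0.708, 0.001], [0.708, -0.706, -0.0], [0.0, 0.001, -1.0]]
force: [-0.8, 0.1, -3.5]
opening: 0.156
```

Call:
send_rows(
  plan=[
    [[0,0,-0.1,0,1],[0,0,-0.1,0,1],[0,0,-0.1,0,1],[0,0,0,0,1],[0,0,0,0,1]],
  ],
)

```text
time_s: 66.0
position: [0.4708, -0.2951, 0.1929]
tcp_rot: [[0.706, 0.708, 0.007], [0.708, -0.706, -0.008], [-0.0, 0.011, -1.0]]
force: [-0.9, -0.6, 17.9]
opening: 0.159
```

```bash
python3 sk.py k11.png
```

```text
[ 0.47084969 -0.29510934  0.19292825] -44.93593158141924 [ 0.0074 -0.0075 -0.9999] [-0.86830064 -0.64000739 17.92369078] [0.20890137 0.58251798 0.03074086] [-43.6  28.2  95.3  -0.   55.9   1.4]
```

Call:
send_rows(
  plan=[
    [[0,0,0.2,0,1],[0,0,0.1,0,1],[0,0,0,0,1],[0,0,0,0,1],[0,0,0,0,1]],
  ],
)

```text
time_s: 66.6
position: [0.4679, -0.292, 0.1962]
tcp_rot: [[0.706, 0.708, -0.001], [0.708, -0.706, 0.001], [-0.0, -0.002, -1.0]]
force: [-0.3, 0.3, -2.9]
opening: 0.157
```

Call:
send_rows(
  plan=[
    [[-0.01,0.04,0,0,1],[0,0,0,0,1],[0,0,-0.1,0,1],[0,0,-0.05,0,1],[0,0,0,0,1]],
  ],
)

```text
time_s: 67.1
position: [0.4683, -0.2915, 0.1935]
tcp_rot: [[0.706, 0.708, 0.001], [0.708, -0.706, -0.001], [0.0, 0.001, -1.0]]
force: [-1.2, 0.4, 4.2]
opening: 0.159
```

```bash
python3 sk.py k11.png
```

```text
[ 0.46834802 -0.29148802  0.19346484] -44.943709671759486 [ 0.0011 -0.001  -1.    ] [-1.18045316  0.36094816  4.21340895] [ 0.08512248  0.34003274 -0.0061764 ] [-43.5  28.   95.5   0.   56.4   1.4]
```

View pics/k11.png

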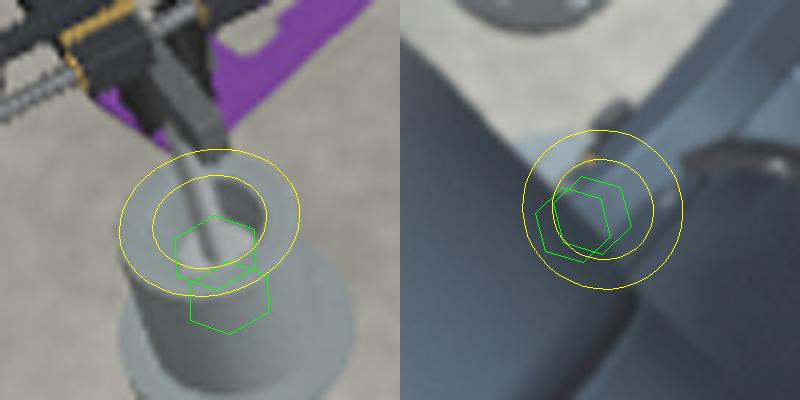

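Call:
send_rows(
  plan=[
    [[0,0,0,0.35,1],[0,0,0,0.35,1],[0,0,0,0.35,1],[0,0,0,0,1]],
  ],
)

```text
time_s: 67.6
position: [0.4682, -0.2915, 0.1923]
tcp_rot: [[0.628, 0.778, 0.001], [0.778, -0.628, -0.001], [-0.0, 0.001, -1.0]]
force: [0.2, -0.9, -3.6]
opening: 0.161
```

```bash
python3 sk.py k11.png
```

```text
[ 0.46817508 -0.29148696  0.1922768 ] -38.93811740479558 [ 9.e-04 -8.e-04 -1.e+00] [ 0.15487517 -0.87463218 -3.64696236] [-0.35763857 -0.07618914  0.05309079] [-43.5  28.1  95.5  -0.   56.3  -4.6]
```

Call:
send_rows(
  plan=[
    [[0,0,-0.1,0,1],[0,0,-0.1,0,1],[0,0,-0.1,0,1],[0,0,-0.1,0,1],[0,0,-0.02,0,1],[0,0,0,0,1],[0,0,0,0,1]],
  ],
)

```text
time_s: 68.4
position: [0.468, -0.2912, 0.1797]
tcp_rot: [[0.628, 0.778, 0.0], [0.778, -0.628, -0.0], [-0.0, 0.0, -1.0]]
force: [1.9, -1.9, -4.0]
opening: 0.154
```

```bash
python3 sk.py k11.png
```

```text
[ 0.46796618 -0.29124754  0.17965726] -38.93255483816714 [ 1.e-04 -1.e-04 -1.e+00] [ 1.94861535 -1.93203882 -4.04578028] [-0.58194222 -0.31916238  0.02403311] [-43.5  29.1  96.2  -0.   54.6  -4.6]
```

Call:
send_rows(
  plan=[
    [[0,0,-0.02,-0.3,1],[0,0,0,-0.3,1],[0,0,0,0,1]],
  ],
)

```text
time_s: 68.8
position: [0.4681, -0.2913, 0.1795]
tcp_rot: [[0.675, 0.738, 0.001], [0.738, -0.675, -0.001], [0.0, 0.001, -1.0]]
force: [0.8, -1.3, -2.9]
opening: 0.16
```

```bash
cat > m.py <<'E'
from h import *
s=bot.read_state(); t=np.rad2deg(np.arctan2(s['tcp_rot'][1,1],s['tcp_rot'][0,1])); print('yaw',t.round(2),'key',((t-90)%60).round(2),'M',s['moment'].round(3),'F',s['force'].round(1),'pos',s['position'].round(4),'q6',s['joint_positions'][5].round(1))
E
python3 m.py
```

```text
yaw -42.43 key 47.57 M [-0.576 -0.384  0.022] F [ 0.8 -1.3 -2.9] pos [ 0.4681 -0.2913  0.1795] q6 -1.1
```

Call:
send_rows(
  plan=[
    [[0,0,0,-0.3,1],[0,0,0,-0.3,1],[0,0,0,0,1]],
  ],
)

```text
time_s: 69.1
position: [0.468, -0.2913, 0.1794]
tcp_rot: [[0.718, 0.696, 0.0], [0.696, -0.718, -0.0], [-0.0, 0.001, -1.0]]
force: [0.6, -1.9, -2.3]
opening: 0.158
```

```bash
python3 m.py
```

```text
yaw -45.86 key 44.14 M [-0.672 -0.324  0.055] F [ 0.6 -1.9 -2.3] pos [ 0.468  -0.2913  0.1794] q6 2.4
```

Call:
send_rows(
  plan=[
    [[0,0,0,-0.3,1],[0,0,0,-0.3,1],[0,0,0,0,1]],
  ],
)

```text
time_s: 69.4
position: [0.468, -0.2913, 0.1793]
tcp_rot: [[0.758, 0.652, 0.0], [0.652, -0.758, -0.0], [-0.0, 0.0, -1.0]]
force: [1.1, -1.2, -1.8]
opening: 0.159
```

```bash
python3 m.py
```

```text
yaw -49.28 key 40.72 M [-0.702 -0.321  0.086] F [ 1.1 -1.2 -1.8] pos [ 0.468  -0.2913  0.1793] q6 5.8
```

Call:
send_rows(
  plan=[
    [[0,0,0,-0.3,1],[0,0,0,-0.3,1],[0,0,0,0,1]],
  ],
)

```text
time_s: 69.7
position: [0.4679, -0.2912, 0.1793]
tcp_rot: [[0.796, 0.606, 0.0], [0.606, -0.796, -0.0], [-0.0, 0.0, -1.0]]
force: [1.7, -1.9, -2.0]
opening: 0.16
```

```bash
python3 m.py
```

```text
yaw -52.73 key 37.27 M [-0.647 -0.363  0.145] F [ 1.7 -1.9 -2. ] pos [ 0.4679 -0.2912  0.1793] q6 9.2
```

Call:
send_rows(
  plan=[
    [[0.02,-0.03,0,0,1],[0,0,0,0,1],[0,0,0,0,1]],
  ],
)

```text
time_s: 70.0
position: [0.4683, -0.2918, 0.1793]
tcp_rot: [[0.795, 0.606, -0.001], [0.606, -0.795, 0.001], [-0.0, -0.001, -1.0]]
force: [0.6, 0.4, 0.1]
opening: 0.159
```

```bash
python3 m.py; python3 barov.py bo6.png 0
```

```text
yaw -52.69 key 37.31 M [-0.367 -0.183  0.188] F [0.6 0.4 0.1] pos [ 0.4683 -0.2918  0.1793] q6 9.1
-142.6885070463098
```

View pics/bo6.png

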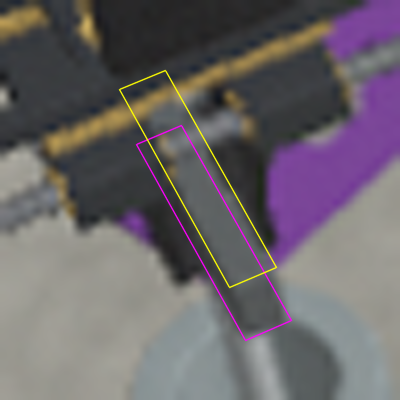

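Lateral moment halved. One more shift, then continue clockwise.

Call:
send_rows(
  plan=[
    [[0.02,-0.03,0,0,1],[0,0,0,0,1]],
  ],
)

```text
time_s: 70.25
position: [0.4687, -0.2924, 0.1792]
tcp_rot: [[0.795, 0.606, -0.001], [0.606, -0.795, 0.001], [-0.0, -0.002, -1.0]]
force: [0.3, 0.4, 1.5]
opening: 0.155
```

```bash
python3 m.py
```

```text
yaw -52.69 key 37.31 M [-0.069  0.116  0.128] F [0.3 0.4 1.5] pos [ 0.4687 -0.2924  0.1792] q6 9.1
```

Call:
send_rows(
  plan=[
    [[0,0,0,-0.3,1],[0,0,0,-0.2,1],[0,0,0,0,1]],
  ],
)

```text
time_s: 70.55
position: [0.4688, -0.2926, 0.1792]
tcp_rot: [[0.825, 0.565, -0.001], [0.565, -0.825, 0.001], [-0.0, -0.001, -1.0]]
force: [-0.2, 0.3, 1.6]
opening: 0.154
```

```bash
python3 m.py
```

```text
yaw -55.58 key 34.42 M [0.045 0.217 0.137] F [-0.2  0.3  1.6] pos [ 0.4688 -0.2926  0.1792] q6 12.0
```

Call:
send_rows(
  plan=[
    [[0,0,0,-0.3,1],[0,0,0,-0.2,1],[0,0,0,0,1]],
  ],
)

```text
time_s: 70.85
position: [0.4689, -0.2927, 0.1792]
tcp_rot: [[0.852, 0.523, -0.001], [0.523, -0.852, 0.001], [-0.0, -0.001, -1.0]]
force: [-1.0, 0.2, 2.0]
opening: 0.155
```

```bash
python3 m.py
```

```text
yaw -58.45 key 31.55 M [0.118 0.333 0.176] F [-1.   0.2  2. ] pos [ 0.4689 -0.2927  0.1792] q6 14.9
```

Call:
send_rows(
  plan=[
    [[0,0,0,-0.3,1],[0,0,0,-0.2,1],[0,0,0,0,1]],
  ],
)

```text
time_s: 71.15
position: [0.4689, -0.2928, 0.1792]
tcp_rot: [[0.877, 0.48, -0.0], [0.48, -0.877, 0.0], [-0.0, -0.001, -1.0]]
force: [-1.2, 0.1, 2.4]
opening: 0.157
```

```bash
python3 m.py
```

```text
yaw -61.31 key 28.69 M [0.233 0.379 0.245] F [-1.2  0.1  2.4] pos [ 0.4689 -0.2928  0.1792] q6 17.8
```

Call:
send_rows(
  plan=[
    [[0,0,0.02,-0.3,1],[0,0,0,-0.2,1],[0,0,0,0,1]],
  ],
)

```text
time_s: 71.45
position: [0.4688, -0.2927, 0.1793]
tcp_rot: [[0.9, 0.436, -0.001], [0.436, -0.9, 0.001], [-0.001, -0.001, -1.0]]
force: [-0.9, -0.2, -3.5]
opening: 0.158
```

```bash
python3 m.py
```

```text
yaw -64.15 key 25.85 M [0.034 0.275 0.431] F [-0.9 -0.2 -3.5] pos [ 0.4688 -0.2927  0.1793] q6 20.6
```

Call:
send_rows(
  plan=[
    [[0,0,0,-0.3,1],[0,0,0,-0.1,1],[0,0,0,0,1]],
  ],
)

```text
time_s: 71.75
position: [0.4688, -0.2926, 0.1793]
tcp_rot: [[0.917, 0.4, -0.001], [0.4, -0.917, 0.001], [-0.001, -0.001, -1.0]]
force: [-0.7, 0.5, -7.1]
opening: 0.162
```

```bash
python3 m.py
```

```text
yaw -66.44 key 23.56 M [0.052 0.312 0.491] F [-0.7  0.5 -7.1] pos [ 0.4688 -0.2926  0.1793] q6 22.9
```

Call:
send_rows(
  plan=[
    [[0,0,0,0.5,1],[0,0,0,0.5,1],[0,0,0,0.5,1],[0,0,0,0.3,1],[0,0,0,0,1]],
  ],
)

```text
time_s: 72.25
position: [0.4688, -0.2926, 0.1793]
tcp_rot: [[0.831, 0.556, -0.0], [0.556, -0.831, 0.001], [0.0, -0.001, -1.0]]
force: [-0.5, -0.5, -7.8]
opening: 0.16
```

```bash
python3 m.py
```

```text
yaw -56.22 key 33.78 M [ 0.103  0.15  -0.127] F [-0.5 -0.5 -7.8] pos [ 0.4688 -0.2926  0.1793] q6 12.6
```

Call:
send_rows(
  plan=[
    [[0,0,0.1,0,1],[0,0,0.1,0,1],[0,0,0.2,0,1],[0,0,0.3,0,1]],
  ],
)

```text
time_s: 72.65
position: [0.4689, -0.2928, 0.2004]
tcp_rot: [[0.83, 0.557, -0.001], [0.557, -0.83, 0.001], [-0.0, -0.002, -1.0]]
force: [0.7, 0.1, -2.9]
opening: 0.163
```

```bash
python3 m.py
```

```text
yaw -56.15 key 33.85 M [-0.111  0.083 -0.001] F [ 0.7  0.1 -2.9] pos [ 0.4689 -0.2928  0.2004] q6 12.6
```

Call:
send_rows(
  plan=[
    [[0,0,0.4,0,1],[0,0,0.6,0,1],[0,0,0.7,0,1],[0,0,0.7,0,1],[0,0,0.6,0,1],[0,0,0,0,1],[0,0,0,0,1]],
  ],
)

```text
time_s: 73.35
position: [0.4695, -0.2933, 0.2928]
tcp_rot: [[0.83, 0.557, 0.003], [0.557, -0.83, -0.003], [0.001, 0.004, -1.0]]
force: [0.2, 0.1, -2.9]
opening: 0.159
```

```bash
python3 sk.py k12.png
```

```text
[ 0.46950296 -0.29334943  0.29283871] -56.1263724901461 [ 0.003  -0.0029 -1.    ] [ 0.23870302  0.10858219 -2.89195351] [-0.1009263   0.14477242 -0.00923465] [-43.6  21.2  88.9  -0.   69.7  12.6]
```

View pics/k12.png

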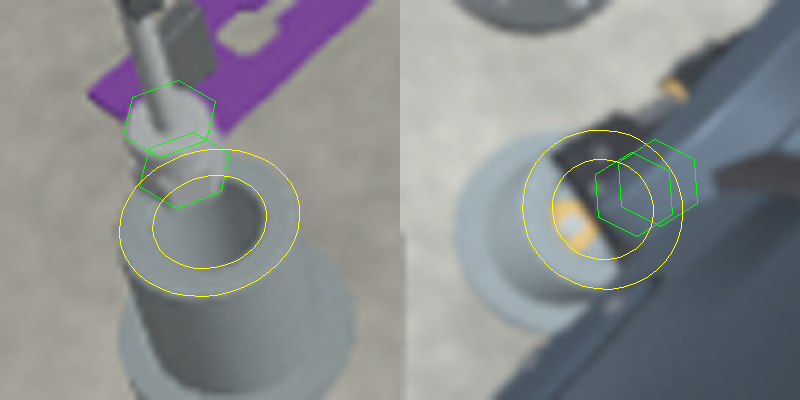

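Call:
send_rows(
  plan=[
    [[-0.025,0.9,0,0,1],[-0.025,0.96,0,0,1],[-0.025,0.96,0,0,1],[-0.025,0.96,0,0,1],[-0.025,0.96,0,0,1],[-0.025,0.96,0,0,1],[-0.025,0.96,0,0,1],[-0.025,0.96,0,0,1],[-0.025,0.96,0,0,1],[-0.025,0.96,0,0,1],[-0.025,0.96,0,0,1],[-0.025,0.96,0,0,1],[-0.025,0.96,0,0,1],[-0.025,0.96,0,0,1],[-0.025,0.96,0,0,1],[-0.025,0.96,0,0,1],[-0.025,0.96,0,0,1],[-0.025,0.96,0,0,1],[-0.025,0.96,0,0,1],[-0.025,0.96,0,0,1]],
  ],
)

```text
time_s: 75.45
position: [0.4533, 0.2822, 0.2897]
tcp_rot: [[0.83, 0.557, -0.002], [0.557, -0.83, -0.001], [-0.002, -0.001, -1.0]]
force: [-0.1, -0.2, -2.6]
opening: 0.158
```

Call:
send_rows(
  plan=[
    [[-0.02,0.9,0,0,1],[-0.02,0.7,0,0,1],[0,0.5,0,0,1],[0,0,0,0,1],[0,0,0,0,1],[0,0,0,0,1]],
  ],
)

```text
time_s: 76.05
position: [0.4528, 0.3431, 0.2905]
tcp_rot: [[0.831, 0.557, -0.001], [0.557, -0.831, -0.001], [-0.001, 0.0, -1.0]]
force: [-0.3, -0.8, -2.4]
opening: 0.158
```

```bash
cat > hk.py <<'E'
from h import *
import sys
s=bot.read_state(); x,y,z=s['position']; th=np.arctan2(s['tcp_rot'][1,1],s['tcp_rot'][0,1])-np.pi/2
print(s['position'],s['force'],s['moment'],s['tcp_rot'][:,2]); out=[]
for n in('scene','top'):
    c=cap(n); R=40
    u,v=proj(c,[[.452,.348,.08]])[0].astype(int)
    im=cv2.resize(c['img'][v-R:v+R,u-R:u+R],(400,400),interpolation=cv2.INTER_CUBIC)
    k=lambda p:((p-[u-R,v-R]+.5)*5).astype(np.int32)
    for zz in (0,.036):
        b=th+np.deg2rad(30+60*np.arange(6)); q=proj(c,np.c_[x+.0195*np.cos(b),y+.0195*np.sin(b),np.full(6,z-.163+zz)])
        cv2.polylines(im,[k(q)],True,(0,255,0),1)
    b=np.linspace(0,6.28,40)
    for r in(.023,.036): cv2.polylines(im,[k(proj(c,np.c_[.4525+r*np.cos(b),.348+r*np.sin(b),np.full(40,.05)]))],True,(0,255,255),1)
    out.append(im)
cv2.imwrite('pics/'+sys.argv[1],np.hstack(out))
E
python3 hk.py h1.png
python3 - <<'E'
from nutfit import *
cs=[cap('top') for _ in range(4)]; scan(cs[0],np.mean([q['img'].astype(float) for q in cs],0),'now')
E
```

```text
[0.45278117 0.34314887 0.29053138] [-0.33324589 -0.8211237  -2.37362527] [-0.13454286  0.11194277  0.04321635] [-9.07484207e-04 -1.07445920e-03 -9.99999011e-01]
now
0 0.64 [ 0.4681 -0.2903  0.4678 -0.2899  1.1588]
6 0.75 [ 0.4681 -0.2903  0.4682 -0.2897  1.1607]
12 0.97 [ 0.468  -0.2902  0.4678 -0.2898  1.1675]
18 1.13 [ 0.4681 -0.2903  0.4682 -0.2897  1.1719]
24 1.34 [ 0.4681 -0.2903  0.4674 -0.29    1.1832]
30 1.31 [ 0.4678 -0.2902  0.4678 -0.2899  1.2091]
36 1.03 [ 0.4681 -0.2903  0.4678 -0.2899  1.187 ]
42 0.79 [ 0.4681 -0.2904  0.4678 -0.2898  1.1573]
48 0.65 [ 0.4679 -0.2904  0.4678 -0.2899  1.1625]
54 0.56 [ 0.468  -0.2905  0.4678 -0.29    1.167 ]
```

View pics/h1.png

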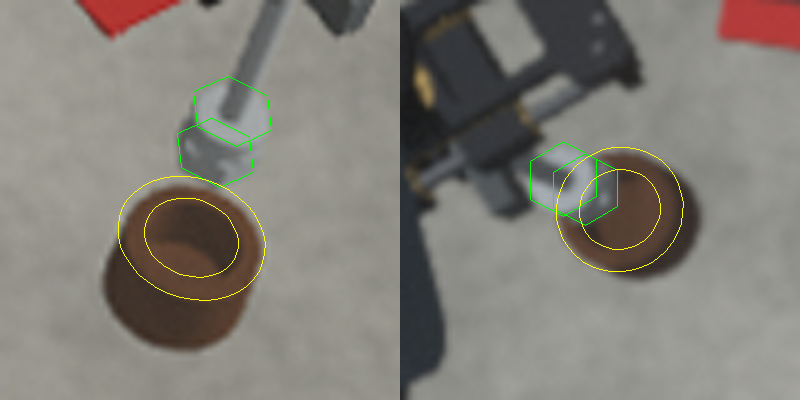

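Call:
send_rows(
  plan=[
    [[-0.02,0.16,-0.3,0,1],[0,0,-0.5,0,1],[0,0,-0.6,0,1],[0,0,-0.5,0,1],[0,0,-0.3,0,1],[0,0,0,0,1],[0,0,0,0,1],[0,0,0,0,1]],
  ],
)

```text
time_s: 77.15
position: [0.4529, 0.3494, 0.2257]
tcp_rot: [[0.83, 0.557, 0.002], [0.557, -0.83, 0.001], [0.002, 0.0, -1.0]]
force: [-0.1, -0.3, -3.2]
opening: 0.159
```

```bash
python3 hk.py h2.png
```

```text
[0.45291541 0.34943654 0.22565828] [-0.07190351 -0.25598384 -3.2153523 ] [-0.0731385   0.14715639 -0.08324986] [ 1.72504887e-03  8.65318689e-04 -9.99998138e-01]
```

View pics/h2.png

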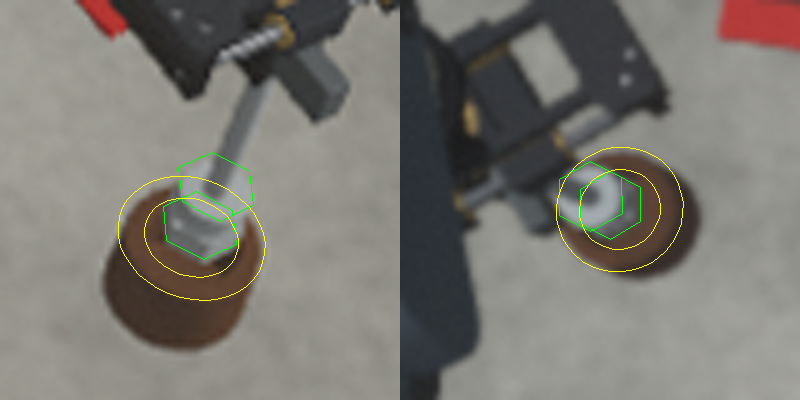

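Call:
send_rows(
  plan=[
    [[-0.01,-0.04,0,0,1],[0,0,-0.2,0,1],[0,0,-0.2,0,1],[0,0,-0.2,0,1],[0,0,-0.2,0,1],[0,0,0,0,1],[0,0,0,0,1]],
  ],
)

```text
time_s: 77.95
position: [0.4519, 0.3478, 0.2005]
tcp_rot: [[0.83, 0.557, -0.001], [0.557, -0.83, -0.0], [-0.001, -0.0, -1.0]]
force: [-0.0, 0.2, -3.0]
opening: 0.158
```

```bash
python3 m.py
```

```text
yaw -56.12 key 33.88 M [-0.049  0.152 -0.013] F [-0.   0.2 -3. ] pos [0.4519 0.3478 0.2005] q6 82.5
```

Foot is inside the holder (0.038). Continue to the floor (TCP ≈ 0.172).

Call:
send_rows(
  plan=[
    [[0,0,-0.25,0,1],[0,0,-0.25,0,1],[0,0,-0.2,0,1],[0,0,-0.1,0,1],[0,0,-0.05,0,1],[0,0,0,0,1],[0,0,0,0,1]],
  ],
)

```text
time_s: 78.65
position: [0.4522, 0.3479, 0.1755]
tcp_rot: [[0.83, 0.557, 0.0], [0.557, -0.83, 0.0], [0.0, 0.0, -1.0]]
force: [0.4, 0.2, -2.7]
opening: 0.162
```

```bash
python3 m.py
```

```text
yaw -56.12 key 33.88 M [-0.006  0.174  0.011] F [ 0.4  0.2 -2.7] pos [0.4522 0.3479 0.1755] q6 82.5
```

Call:
send_rows(
  plan=[
    [[0,0,-0.08,0,1],[0,0,-0.05,0,1],[0,0,0,0,1],[0,0,0,0,1]],
  ],
)

```text
time_s: 79.05
position: [0.452, 0.3478, 0.1714]
tcp_rot: [[0.83, 0.557, -0.0], [0.557, -0.83, -0.0], [-0.0, -0.0, -1.0]]
force: [-0.5, -0.1, -4.2]
opening: 0.157
```

```bash
python3 m.py
```

```text
yaw -56.12 key 33.88 M [-0.082  0.155 -0.009] F [-0.5 -0.1 -4.2] pos [0.452  0.3478 0.1714] q6 82.5
```

Call:
send_rows(
  plan=[
    [[0,0,-0.03,0,1],[0,0,-0.02,0,1],[0,0,0,0,1]],
  ],
)

```text
time_s: 79.35
position: [0.4524, 0.348, 0.1713]
tcp_rot: [[0.83, 0.557, 0.001], [0.557, -0.83, 0.001], [0.001, 0.0, -1.0]]
force: [-0.4, -0.4, 5.4]
opening: 0.156
```

Floor contact. Release, rise and look.

Call:
send_rows(
  plan=[
    [[0,0,0.01,0,0.3],[0,0,0,0,-1],[0,0,0,0,-1],[0,0,0,0,-1],[0,0,0,0,-1],[0,0,0,0,-1],[0,0,0,0,-1],[0,0,0,0,-1],[0,0,0.4,0,-1],[0,0,0.8,0,-1],[0,0,1,0,-1],[0,0,1,0,-1],[-0.3,-0.9,0,0,-1],[-0.3,-0.9,0,0,-1],[-0.3,-0.9,0,0,-1],[-0.3,-0.9,0,0,-1],[-0.3,-0.9,0,0,-1],[0,0,0,0,-1]],
  ],
)

```text
time_s: 81.15
position: [0.4054, 0.2107, 0.2669]
tcp_rot: [[0.832, 0.555, -0.001], [0.555, -0.832, -0.001], [-0.002, 0.0, -1.0]]
force: [-0.1, -0.3, 0.1]
opening: 1.0
```

```bash
python3 - <<'E'
from h import *
s=bot.read_state(); print(s['position'],s['time_s'],s['force'])
print('A');oa,_=measure(.627,.0747,.0545,.02)
print('B');ob,_=measure(.6345,-.0935,.053,.02)
c=cap('scene','end_s.png'); t=cap('top','end_t.png')
cv2.imwrite('pics/endz.png',np.hstack([cv2.resize(c['img'][260:360,200:340],(420,300),interpolation=cv2.INTER_CUBIC),cv2.resize(c['img'][200:290,370:480],(367,300),interpolation=cv2.INTER_CUBIC)]))
for n in('scene','top'):
    for k in('key_bar','key_foot'): print(n,k,[(np.round(r['at'],4).tolist(),round(r['conf'],2)) for r in mark_of(n,k)][:2])
E
```

```text
[0.40540074 0.21066565 0.26694488] 81.15 [-0.07878878 -0.3294355   0.14926937]
A
both [0.6272 0.0747] 4.07 err 0.092
top [0.6264 0.0741] 4.88 err 0.096
scene [0.6278 0.0748] 3.36 err 0.076
B
both [ 0.6356 -0.0931] 2.91 err 0.082
top [ 0.6348 -0.0931] 2.94 err 0.087
scene [ 0.6369 -0.0929] 2.74 err 0.063
scene key_bar [([0.4489, 0.3459, 0.1726], 0.6)]
scene key_foot [([0.456, 0.3455, 0.0029], 0.85)]
top key_bar [([0.6749, -0.0903, 0.0205], 0.61)]
top key_foot []
```

View pics/end_s.png

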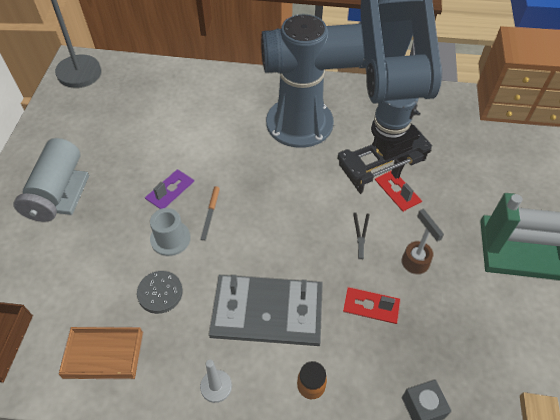

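View pics/endz.png

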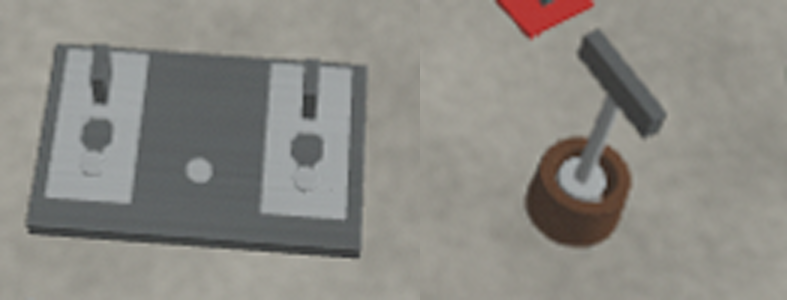

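```bash
python3 -c "
from rig import bot
print(bot.hand_in())"
```

```text
the job is handed in; nothing more can be done
None
```

I handed the job in at about 81 s of the 210 s allowed. Both plates are locked, the nut was turned until it would go no further, and the key is back in its holder. One camera check on the nut disagrees with that.

- **Plates:** Only the two grey plates were there. I took both red plates and the purple one to be look-alikes and left them alone. I mounted one plate on stud 2 and one on stud 0, pressed each flat and drew it until the slot end met the stud. At the end both were still locked, with the lock points within about 1–2 mm of the stud axes. They were square to within about 1°, except that one camera put the stud 2 plate 1.8° off.
- **Nut:** I turned it clockwise with the key until it came up hard. On the first pass I pushed past 0.66 N m and the socket jumped one flat of the hexagon. I then re-seated the key and came up against the same place twice more. All three times the resistance built up at the same key angle (mod 60°). On the last two I stopped at about 0.49 N m, well above the 0.2 N m the nut normally takes.
- **Check that disagreed:** My estimate of the nut's angle from the top camera was blurry and partly hidden by the bore. It suggested about 263° of travel, not the 286° from loose to tight. Either the estimate is off or the nut did not start at 0. I went by the repeated hard stop.
- **Key:** It stands upright on the holder floor. I felt it touch down and saw it standing in the last picture, with the gripper clear of everything.

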